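Put the clean pots away in the storeroom basket

TASK

Pull the clear basket out of the low teal rack as far as it goes and put away in it all the steel pots that stand in two nested piles on the white transfer board, lifting them off the tops of the piles one at a time. Seat each pot upright in one of the basket's three dishes, or nest it in a pot already seated there, at most two to a dish; a pot that is in the basket from the start stays in its dish. When the board is empty, push the basket smoothly and fully home, with the pots still seated.

Things in the scene. Friction and masses are not known exactly. Their poses are not given: they have to be found in the camera images.
- basket (a joint): Clear pull-out basket of the low teal bench rack, m: 0 = fully home, 0.14 = fully out, towards the robot (the basket's -x). 310 mm wide; front panel's top 138 mm above the bench, other walls 65 mm. It stays where left (friction about 1.5 N). Rack fixed; its top shelf is 165 mm above the bench and covers the home basket up to the front panel; stock on its back half reaches 232 mm.
- basket_handle (a point): Middle of the basket's steel bar handle: round bar 12 mm thick, 120 mm long, level, along the basket's y, 42 mm in front (-x) of the front panel's face, 130 mm above the bench. Axes are the basket's: x points into the rack, y along the front, z up. Rides with the basket.
- lower_A (a point): Where the centre (half-way up) of the lower pot of dish A comes when seated. The dish is a white egg-cup in the basket, 73 mm across, with a hollow 59 mm wide; its lip lies 14 mm below this point and carries the pot's step, while the pot's foot comes 35 mm below it. Axes are the basket's. The 3 dishes stand in a row along y, 105 mm apart, 75 mm behind the front panel's face.
- upper_A (a point): Where the centre (half-way up) of the second pot of dish A comes when nested in the lower pot: 49 mm above lower_A. Axes are the basket's.
- lower_B (a point): Where the centre (half-way up) of the lower pot of dish B comes when seated. The dish is a white egg-cup in the basket, 73 mm across, with a hollow 59 mm wide; its lip lies 14 mm below this point and carries the pot's step, while the pot's foot comes 35 mm below it. Axes are the basket's. The 3 dishes stand in a row along y, 105 mm apart, 75 mm behind the front panel's face.
- upper_B (a point): Where the centre (half-way up) of the second pot of dish B comes when nested in the lower pot: 49 mm above lower_B. Axes are the basket's.
- lower_C (a point): Where the centre (half-way up) of the lower pot of dish C comes when seated. The dish is a white egg-cup in the basket, 73 mm across, with a hollow 59 mm wide; its lip lies 14 mm below this point and carries the pot's step, while the pot's foot comes 35 mm below it. Axes are the basket's. The 3 dishes stand in a row along y, 105 mm apart, 75 mm behind the front panel's face.
- upper_C (a point): Where the centre (half-way up) of the second pot of dish C comes when nested in the lower pot: 49 mm above lower_C. Axes are the basket's.
- pile_near (a point): On the white transfer board (215 x 110 x 16 mm, 1.3 kg, loose on the bench): where the foot of the lowest pot of this pile stands, in a dish like those in the basket. The board's x axis runs from pile_near to pile_far, 106 mm apart; z up.
- pile_far (a point): On the white transfer board (215 x 110 x 16 mm, 1.3 kg, loose on the bench): where the foot of the lowest pot of this pile stands, in a dish like those in the basket. The board's x axis runs from pile_near to pile_far, 106 mm apart; z up.
- P1_mid (a point): Plain steel pot, open on top: 66 mm across, 70 mm high, about 160 g; straight 3.5 mm wall from 21 mm above the foot to the rim, then a step in to a convex base 54 mm wide. Nested, each stands 49 mm above the next, its step on that rim, with 2 mm of play, and lifts off freely. Point: on the axis, half-way up; z along the axis. Starts in pile_far, number 1 from below.
- P2_mid (a point): Plain steel pot, open on top: 66 mm across, 70 mm high, about 160 g; straight 3.5 mm wall from 21 mm above the foot to the rim, then a step in to a convex base 54 mm wide. Nested, each stands 49 mm above the next, its step on that rim, with 2 mm of play, and lifts off freely. Point: on the axis, half-way up; z along the axis. Starts in pile_far, number 2 from below.
- P3_mid (a point): Plain steel pot, open on top: 66 mm across, 70 mm high, about 160 g; straight 3.5 mm wall from 21 mm above the foot to the rim, then a step in to a convex base 54 mm wide. Nested, each stands 49 mm above the next, its step on that rim, with 2 mm of play, and lifts off freely. Point: on the axis, half-way up; z along the axis. If present, it starts in pile_far, number 3 from below.
- P4_mid (a point): Plain steel pot, open on top: 66 mm across, 70 mm high, about 160 g; straight 3.5 mm wall from 21 mm above the foot to the rim, then a step in to a convex base 54 mm wide. Nested, each stands 49 mm above the next, its step on that rim, with 2 mm of play, and lifts off freely. Point: on the axis, half-way up; z along the axis. Starts in pile_near, number 1 from below.
- P5_mid (a point): Plain steel pot, open on top: 66 mm across, 70 mm high, about 160 g; straight 3.5 mm wall from 21 mm above the foot to the rim, then a step in to a convex base 54 mm wide. Nested, each stands 49 mm above the next, its step on that rim, with 2 mm of play, and lifts off freely. Point: on the axis, half-way up; z along the axis. Starts in pile_near, number 2 from below.
- P6_mid (a point): Plain steel pot, open on top: 66 mm across, 70 mm high, about 160 g; straight 3.5 mm wall from 21 mm above the foot to the rim, then a step in to a convex base 54 mm wide. Nested, each stands 49 mm above the next, its step on that rim, with 2 mm of play, and lifts off freely. Point: on the axis, half-way up; z along the axis. If present, it starts in pile_near, number 3 from below.
- P7_mid (a point): Plain steel pot, open on top: 66 mm across, 70 mm high, about 160 g; straight 3.5 mm wall from 21 mm above the foot to the rim, then a step in to a convex base 54 mm wide. Nested, each stands 49 mm above the next, its step on that rim, with 2 mm of play, and lifts off freely. Point: on the axis, half-way up; z along the axis. If present, it starts in the basket, at lower_B.
Not all that is in view belongs to the job. Leave any orange or purple look-alike of the part that bears P5_mid alone.

How it is judged:
By the outcome, as a careful person would: the job done as asked, in the order asked, and still so for the second after the job is handed in, with the robot touching nothing.
Of P3, P6, P7 only 1 to 2 are there at a start; the rules pass over those that are not, and their reading is None.
At some moment in a run one of board may be knocked a few centimetres aside while the robot is not near it.
Once in a run the grip may slacken for a moment while it holds something.
It also fails if it takes over 210 s, if anything falls off the work surface, if the arm or the gripper's body presses on something with over 40 N, if the wrist force passes 120 N, or if a joint passes its speed limit or range.

ROBOT

A 6-joint arm with a two-finger parallel gripper is mounted at the origin on the work surface. World frame = base frame: x ahead of the robot, y to its left, z up, the work surface at z = 0. Lengths are in m, angles in rad, forces in N, time in s.
With the tool pointing down it reaches from about 0.35 to 0.85 m from the base axis. Payload 8.1 kg.
Tool frame: the origin (TCP) lies midway between the tips of the shut fingers; the grasp point (between the pads) lies hold_point_z behind it (hold_point_z is the distance from the TCP to the grasp point, in m); z points along the fingers, y is the direction in which the jaws open and shut (so a half turn about z gives the same grasp; the last joint's range is limited). The gripper opens to 93 mm and grips with 3 to 60 N. Pads are 15 mm wide; open, the fingers measure 128 mm over their backs; the gripper's body (75 mm by 188 mm) begins 65 mm behind the grasp point.
Start: joints at [-1.237, 0.13, 1.488, -0, 1.523, -0.085], TCP at [0.244, -0.548, 0.219] pointing down, gripper open.
Joint ranges: [-2.96, 2.96], [-0.89, 2.26], [0.02, 2.5], [-1.34, 4.48], [0, 2.73], [-2.66, 2.66]. Speed limits (rad/s): [2.39, 2.39, 2.79, 3.14, 3.14, 3.14].

INTERFACE

Orientations are given as a rotation vector (axis times angle).
In Python, from rig import * gives the robot as it stands. The module is installed in compiled form; this text tells all that it offers.
- The arm moves only by the tool arm_command, never from a script. Its argument "commands" is a list of rows, each an object of numbers: "jaw": the finger opening in m, from 0 to 0.093; "x", "y", "z": the shift along the tool's x, y, z in m; "yaw": the turn about the tool's z in degrees. In form: [{"jaw": .., "x": .., "y": .., "z": .., "yaw": ..}, ...]. A call has 1 to 12 rows; each row shifts and turns the commanded pose from where the row before left it, along the tool's axes as they then stand; what a row does not reach is not made up. A row lasts 1/8 s, in which the tool goes at most 62.5 mm and 10.7 degrees, less where a joint would pass 70% of its speed; a pose out of reach is approached as far as the arm can. A call with a gripper value outside its range is refused whole. The fingers move at their own pace and stop on an object; the grip force is fixed at half the most. Time passes only in rows, so rows that do not move let the fingers close. It gives the time, the measured TCP pose, the force and the opening at its end, in the units of the state.
- observe(): the state, without advancing time (a new reading comes with each control period).
- capture(name): name is "scene" or "side" or "wrist"; returns a dict with "color" (420x560x3 uint8, blue, green, red), "fx", "fy", "cx", "cy" (pixels), "k1" (the pictures are not rectified: a ray, as slopes to the right and down, at radius r is drawn at 1 + k1 r^2 times it, then the intrinsics apply), "rvec" (rotation vector, rad) and "tvec" (3), from world to camera coordinates, as OpenCV has them; the wrist camera has in their place "hand_eye" (4x4, takes a point from camera to tool coordinates, whose origin is the TCP and whose axes are the flange's). Camera axes: x right, y down, z forward; pixel columns grow to the right and rows downward; lengths in m; the calibration is good to about 2 mm. A picture is of the moment at which its call begins: read the wrist's pose just before it. There is no depth.
- close_job(): hands the job in, once; it reports no verdict.
Trained networks look in the newest picture that a camera, given by its name, has taken for a name from the list of things; names that differ only in an ending like _2 or _b are one class to them, and where a whole thing is asked for, a point or a joint stands for the part that bears it (a point fixed in the world has none). Each returns a list of dicts, best first, with "score" (0 to 1); they miss things now and then, are a little off and sometimes report something else, mostly with a low value. They report only what shows in the picture. A call takes as long as a camera call. They do not tell look-alikes from the thing itself.
- silhouettes(target, camera): "mask" (420x560 bool, what is visible of it) and "uv" ([column, row] in pixels, amid what is visible of it).
The state is a dict: "time_s": time; "q": joint angles; "dq": joint speeds; "joint_torque": joint torques, N m; "position": TCP position; "tcp_rot": TCP orientation; "contact_force": force on the tool from outside, world axes, zero at the start; "ft_torque": the same for the moment, N m; "finger_gap": finger opening in m.
Only numpy, scipy, OpenCV 4.12 (cv2) and the standard library are available. Lean on these libraries where they do the work, as an engineer would, in place of code of your own. Each camera call takes 0.05 s, during which the arm holds its last target.

## Working session

There is one attempt and no reset: what is moved stays moved. The work goes in short steps, Python scripts to look and compute and a tool call to move; the robot and the scene stay as the last step left them, time stands still between calls to the robot, and variables do not carry over. Pictures are saved under pics/ and viewed, and the job is handed in when it is done.

Besides the shell and the picture viewer there is one more tool, called after ">>>" by a JSON object that holds its "name" and its "arguments", one argument or row to a line. arm_command: Moves the arm, as the interface text tells. Its arguments: {"type":"object","properties":{"commands":{"type":"array","items":{"type":"object","properties":{"jaw":{"type":"number"},"x":{"type":"number"},"y":{"type":"number"},"z":{"type":"number"},"yaw":{"type":"number"}}}}},"required":["commands"]}

```bash
mkdir -p pics; ls
cat > h.py <<'E'
from rig import *
import numpy as np, cv2
def cam(c):
    K=(c["fx"],c["fy"],c["cx"],c["cy"],c["k1"])
    if "rvec" in c:
        R=cv2.Rodrigues(np.array(c["rvec"],float))[0]; t=np.array(c["tvec"],float).ravel()
    else:
        s=observe(); Rt=cv2.Rodrigues(np.array(s["tcp_rot"],float))[0]; H=np.array(c["hand_eye"])
        Rw=Rt@H[:3,:3]; p=Rt@H[:3,3]+np.array(s["position"])
        R=Rw.T; t=-R@p
    return K,R,t
def proj(C,P):
    K,R,t=C; q=(R@np.atleast_2d(P).T).T+t; x=q[:,0]/q[:,2]; y=q[:,1]/q[:,2]; f=1+K[4]*(x*x+y*y)
    return np.c_[K[0]*x*f+K[2],K[1]*y*f+K[3]]
def ray(C,uv):
    K,R,t=C
    u=cv2.undistortPoints(np.array([[uv]],float),np.array([[K[0],0,K[2]],[0,K[1],K[3]],[0,0,1.]]),np.array([K[4],0,0,0,0]))[0,0]
    d=R.T@np.array([u[0],u[1],1]); return -R.T@t, d/np.linalg.norm(d)
def onz(C,uv,z):
    o,d=ray(C,uv); return o+d*(z-o[2])/d[2]
def tri(obs):
    A=np.zeros((3,3));b=np.zeros(3)
    for C,uv in obs:
        o,d=ray(C,uv); M=np.eye(3)-np.outer(d,d); A+=M; b+=M@o
    return np.linalg.solve(A,b)
def snap(name,fn):
    c=capture(name); C=cam(c); cv2.imwrite("pics/"+fn+".png",c["color"]); return c["color"],C
E
python3 - <<'E'
from h import *
s=observe(); print({k:np.round(v,3).tolist() for k,v in s.items()})
for n in ("scene","side","wrist"):
    im,C=snap(n,n+"0"); print(n,np.round(-C[1].T@C[2],3),C[0])
E
```

```text
pics
{'time_s': 0.0, 'q': [-1.237, 0.131, 1.489, -0.0, 1.523, -0.085], 'dq': [0.002, -0.001, 0.002, 0.0, -0.001, -0.001], 'joint_torque': [-0.001, -55.985, -49.175, 0.077, 0.036, -0.0], 'position': [0.244, -0.548, 0.218], 'tcp_rot': [-3.071, -0.653, 0.0], 'contact_force': [0.552, -0.252, -0.176], 'ft_torque': [-0.032, -0.009, 0.005], 'finger_gap': 0.093}
scene [1.205 0.315 0.905] (427.28085438477575, 427.28085438477575, 280.42364349827864, 211.007942629723, 0.045937621385072756)
side [0.006 0.646 0.87 ] (382.04373439711196, 382.04373439711196, 287.2695209497773, 211.49003136217505, -0.022600218525475207)
wrist [ 0.305 -0.52   0.383] (354.9109055088801, 354.9109055088801, 278.9526266194442, 203.89186809888486, -0.04006708750072884)
```

View pics/scene0.png

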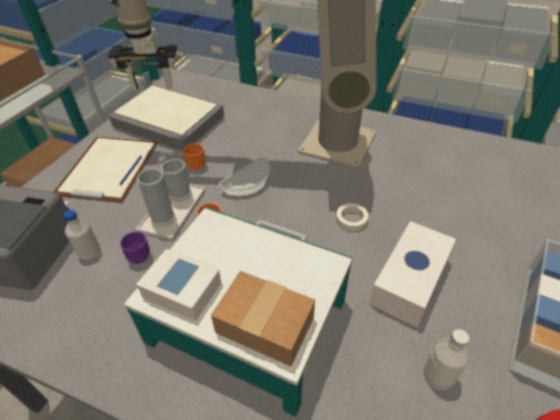

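View pics/side0.png

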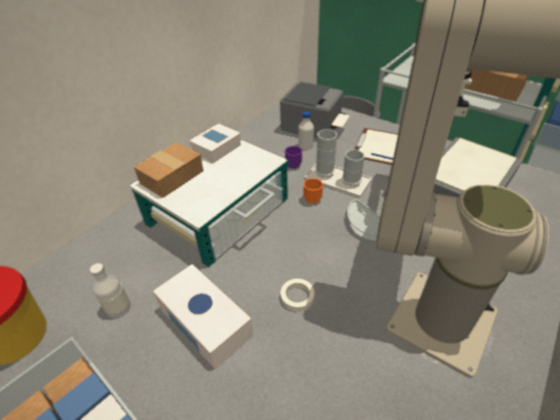

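View pics/wrist0.png

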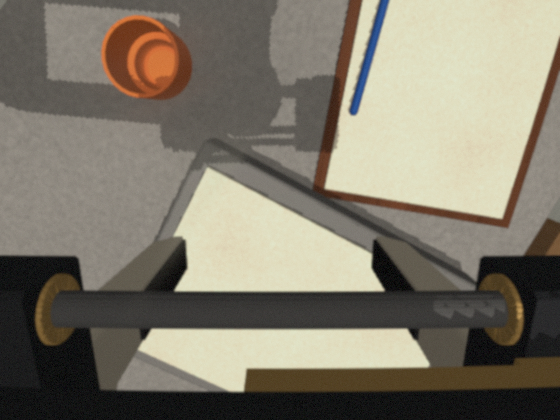

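Run:
```python
from h import *
for n in ("scene","side"):
    im,C=snap(n,n+"1")
    for t in ("basket","basket_handle","lower_A","P5_mid","pile_near"):
        for r in silhouettes(t,n)[:7]:
            ys,xs=np.nonzero(r["mask"]); print(n,t,round(r["score"],2),np.round(r["uv"]),xs.min(),xs.max(),ys.min(),ys.max(),len(xs))
    S=cv2.resize(im,None,fx=3,fy=3,interpolation=cv2.INTER_CUBIC)
    if n=="scene": cv2.imwrite("pics/sc1a.png",S[400:1000,300:1100])
    else: cv2.imwrite("pics/si1a.png",S[300:900,380:1180])
```

```text
scene basket 0.51 [279. 231.] 258 304 221 239 226
scene basket_handle 0.78 [279. 231.] 258 305 221 240 242
scene lower_A 0.54 [288. 228.] 259 306 222 240 212
scene lower_A 0.36 [172. 220.] 137 204 184 240 1346
scene P5_mid 0.93 [173. 171.] 161 187 159 184 526
scene P5_mid 0.78 [194. 156.] 183 205 143 169 484
scene P5_mid 0.67 [207. 207.] 197 219 203 213 123
scene P5_mid 0.67 [135. 248.] 120 149 232 263 730
scene pile_near 0.56 [178. 221.] 137 203 185 239 1271
side basket 0.85 [241. 215.] 151 281 173 254 2583
side basket_handle 0.84 [241. 214.] 152 282 173 257 2727
side lower_A 0.85 [243. 219.] 151 282 172 256 2745
side lower_A 0.33 [338. 185.] 305 371 166 198 975
side P5_mid 0.92 [314. 187.] 304 322 178 202 400
side P5_mid 0.74 [357. 159.] 344 364 148 171 406
side P5_mid 0.69 [293. 156.] 285 301 147 168 315
side pile_near 0.94 [339. 186.] 306 371 166 196 882
side pile_near 0.48 [240. 217.] 152 283 172 257 2765
```

View pics/sc1a.png

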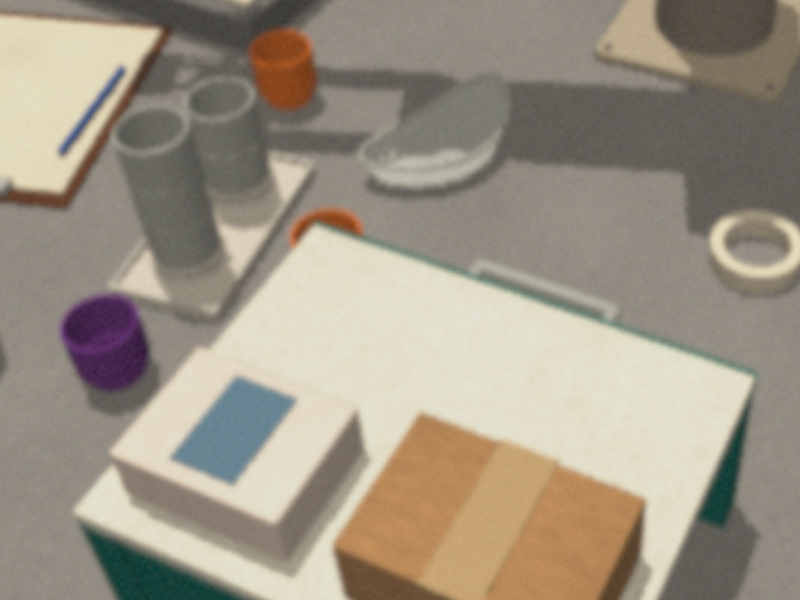

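View pics/si1a.png

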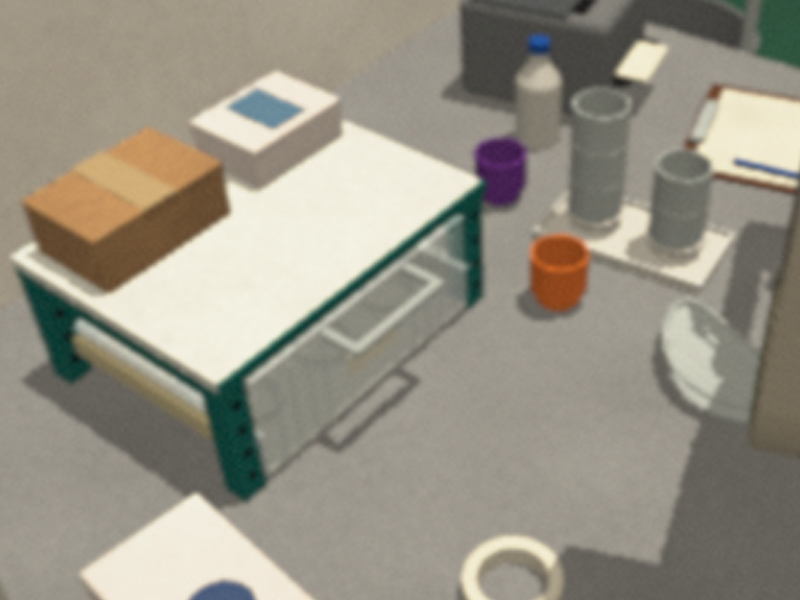

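Run:
```python
from h import *
im,Cs=snap("scene","x"); im,Cd=snap("side","x")
a=lambda u,v:(100+u/3,400/3+v/3)
b=lambda u,v:(380/3+u/3,100+v/3)
p=lambda *x:print(*[np.round(i,4) if not isinstance(i,str) else i for i in x])
p("rack front sc",onz(Cs,a(318,226),.165),onz(Cs,a(754,376),.165), "back",onz(Cs,a(78,513),.165))
p("rack front sd",onz(Cd,b(484,186),.165),onz(Cd,b(218,382),.165),"back",onz(Cd,b(17,257),.165))
p("handle", tri([(Cs,a(474,268)),(Cd,b(437,280))]),tri([(Cs,a(613,314)),(Cd,b(355,347))]))
p("handle z.13", onz(Cs,a(474,268),.13),onz(Cs,a(613,314),.13),onz(Cd,b(437,282),.13),onz(Cd,b(355,347),.13))
p("pile far rim", tri([(Cs,a(154,130)),(Cd,b(602,105))]),"near",tri([(Cs,a(222,98)),(Cd,b(683,166))]))
p("orange1", tri([(Cs,a(327,225)),(Cd,b(560,250))]),"bottom",onz(Cd,b(558,298),0.003))
p("orange2", onz(Cs,a(282,50),.05))
p("purple", onz(Cs,a(103,325),.05),onz(Cd,b(501,155),.05))
p("board corners", *[onz(Cs,a(*q),.016) for q in((112,283),(212,314),(313,165))], *[onz(Cd,b(*q),.016) for q in((735,235),(700,284),(545,200))])
p("bowl",onz(Cs,a(362,155),.05),onz(Cs,a(420,185),0),onz(Cs,a(500,85),.05), onz(Cd,b(690,300),.05),onz(Cd,b(660,360),.03))
p("ring",onz(Cs,a(755,250),.02))
p("box", onz(Cd,b(195,495),.08),onz(Cd,(250,320),.08),onz(Cd,(185,268),.08))
```

```text
rack front sc [ 0.599  -0.1572  0.165 ] [0.6121 0.2162 0.165 ] back [ 0.8964 -0.167   0.165 ]
rack front sd [ 0.5881 -0.1547  0.165 ] [0.6101 0.2136 0.165 ] back [0.9001 0.2032 0.165 ]
handle [ 0.5626 -0.0359  0.1294] [0.5661 0.088  0.1307]
handle z.13 [ 0.5639 -0.0346  0.13  ] [0.5669 0.0899 0.13  ] [ 0.5605 -0.0343  0.13  ] [0.5669 0.085  0.13  ]
pile far rim [ 0.5589 -0.3434  0.1765] near [ 0.4546 -0.3522  0.1299]
orange1 [ 0.5223 -0.2062  0.0758] bottom [ 0.5236 -0.2074  0.003 ]
orange2 [ 0.2821 -0.4057  0.05  ]
purple [ 0.684  -0.3425  0.05  ] [ 0.7041 -0.3522  0.05  ]
board corners [ 0.6172 -0.393   0.016 ] [ 0.6141 -0.2842  0.016 ] [ 0.4013 -0.3025  0.016 ] [ 0.4031 -0.4128  0.016 ] [ 0.3952 -0.3076  0.016 ] [ 0.6305 -0.3427  0.016 ]
bowl [ 0.4003 -0.241   0.05  ] [ 0.3713 -0.1954  0.    ] [ 0.2467 -0.1594  0.05  ] [ 0.3762 -0.2396  0.05  ] [ 0.3659 -0.1582  0.03  ]
ring [0.3488 0.1539 0.02  ]
box [0.5982 0.2743 0.08  ] [0.3657 0.3122 0.08  ] [0.6053 0.2917 0.08  ]
```

```bash
cat >> h.py <<'E'
def pose():
    s=observe(); R=cv2.Rodrigues(np.array(s["tcp_rot"],float))[0]; return np.array(s["position"]),R,s
def plan(tgt,yang=None):
    """print total tool-frame shift (at present axes), and yaw turn (deg) for y_tool heading yang deg"""
    p,R,s=pose(); d=R.T@(np.array(tgt)-p)
    h=np.degrees(np.arctan2(R[1,1],R[0,1])); y=0
    if yang is not None: y=-((yang-h+180)%360-180)
    # shift expressed after the turn
    a=np.radians(y); Rz=np.array([[np.cos(a),-np.sin(a),0],[np.sin(a),np.cos(a),0],[0,0,1]])
    print("t%.2f pos"%s["time_s"],np.round(p,4),"heading y_tool %.2f tilt %.3f"%(h,R[2,2]),"gap %.4f F"%s["finger_gap"],np.round(s["contact_force"],1))
    print("  shift now-axes mm",np.round(d*1000,1)," yaw deg %.2f"%y," shift after-turn axes mm",np.round(Rz.T@d*1000,1))
E
python3 - <<'E'
import rig; print([ (n,getattr(rig,n)) for n in dir(rig) if not n.startswith('__')])
from h import *
plan((.5645,.0265,.24),-2)
E
```

```text
[('IKError', <class 'rig.IKError'>), ('capture', <function make.<locals>.drawn_camera at 0x7f6752d140e0>), ('close_job', <function connect.<locals>.done at 0x7f6752c8b740>), ('hold_point_z', 0.0188), ('observe', <function make.<locals>.<lambda> at 0x7f6752d145e0>), ('silhouettes', <function make.<locals>.keyed.<locals>.call at 0x7f6752d147c0>)]
t0.85 pos [ 0.244  -0.5481  0.2187] heading y_tool -66.00 tilt -1.000 gap 0.0932 F [-0.3 -0.5 -0.4]
  shift now-axes mm [ 526.5 -394.6  -21.3]  yaw deg -64.00  shift after-turn axes mm [585.5 300.2 -21.3]
```

>>> {"name": "arm_command", "arguments": {
  "commands": [
    {"z":-0.04},
    {"x":0.048,"y":-0.036},
    {"x":0.048,"y":-0.036},
    {"x":0.048,"y":-0.036},
    {"x":0.048,"y":-0.036},
    {"x":0.048,"y":-0.036},
    {"x":0.048,"y":-0.036},
    {"x":0.048,"y":-0.036},
    {"x":0.048,"y":-0.036},
    {"x":0.048,"y":-0.036},
    {"x":0.048,"y":-0.036}
  ]
}}

```text
invalid input at $.commands[0]: expected keys jaw, x, y, z, yaw
```

>>> {"name": "arm_command", "arguments": {
  "commands": [
    {"yaw":-10.6},
    {"yaw":-10.6},
    {"yaw":-10.6},
    {"yaw":-10.6},
    {"yaw":-10.6},
    {"yaw":-10.6},
    {"yaw":-0.4},
    {}
  ]
}}

```text
invalid input at $.commands[0]: expected keys jaw, x, y, z, yaw
```

Run:
```python
from h import *
plan((.5645,.0265,.2),-2)
im,C=snap("wrist","w1"); print(np.round(proj(C,[(.5645,.0265,.13),(.5635,-.0335,.13),(.5665,.0865,.13)])))
for t in ("basket_handle","P5_mid"):
    for r in silhouettes(t,"wrist")[:7]:
        ys,xs=np.nonzero(r["mask"]); print(t,round(r["score"],2),np.round(r["uv"]),xs.min(),xs.max(),ys.min(),ys.max(),len(xs))
```

```text
t0.85 pos [ 0.244  -0.5481  0.2187] heading y_tool -66.00 tilt -1.000 gap 0.0932 F [-0.3 -0.5 -0.4]
  shift now-axes mm [ 526.5 -394.6   18.7]  yaw deg -64.00  shift after-turn axes mm [585.5 300.2  18.7]
[[ 210.  115.]
 [  37. -141.]
 [ 544.  519.]]
P5_mid 0.9 [146.  60.] 100 191 15 99 5872
```

View pics/w1.png

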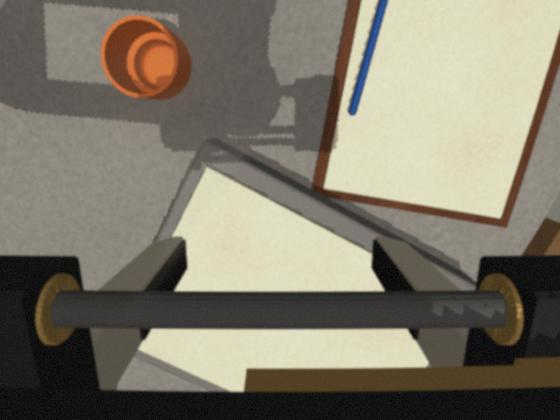

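>>> {"name": "arm_command", "arguments": {
  "commands": [
    {"jaw":0.03,"x":0,"y":0,"z":-0.04,"yaw":0},
    {"jaw":0.03,"x":0.048,"y":-0.036,"z":0,"yaw":0},
    {"jaw":0.03,"x":0.048,"y":-0.036,"z":0,"yaw":0},
    {"jaw":0.03,"x":0.048,"y":-0.036,"z":0,"yaw":0},
    {"jaw":0.03,"x":0.048,"y":-0.036,"z":0,"yaw":0},
    {"jaw":0.03,"x":0.048,"y":-0.036,"z":0,"yaw":0},
    {"jaw":0.03,"x":0.048,"y":-0.036,"z":0,"yaw":0},
    {"jaw":0.03,"x":0.048,"y":-0.036,"z":0,"yaw":0},
    {"jaw":0.03,"x":0.048,"y":-0.036,"z":0,"yaw":0},
    {"jaw":0.03,"x":0.048,"y":-0.036,"z":0,"yaw":0}
  ]
}}

```text
time_s: 2.25
position: [0.5077, -0.0746, 0.259]
tcp_rot: [3.072, 0.653, 0.001]
contact_force: [0.3, -0.0, 0.7]
finger_gap: 0.03
```

>>> {"name": "arm_command", "arguments": {
  "commands": [
    {"jaw":0.03,"x":0,"y":0,"z":0,"yaw":-10.6},
    {"jaw":0.03,"x":0,"y":0,"z":0,"yaw":-10.6},
    {"jaw":0.03,"x":0,"y":0,"z":0,"yaw":-10.6},
    {"jaw":0.03,"x":0,"y":0,"z":0,"yaw":-10.6},
    {"jaw":0.03,"x":0,"y":0,"z":0,"yaw":-10.6},
    {"jaw":0.03,"x":0,"y":0,"z":0,"yaw":-10.6},
    {"jaw":0.03,"x":0,"y":0,"z":0,"yaw":-0.4},
    {"jaw":0.03,"x":0,"y":0,"z":0,"yaw":0}
  ]
}}

```text
time_s: 3.25
position: [0.5069, -0.0765, 0.2587]
tcp_rot: [2.264, 2.178, 0.0]
contact_force: [0.1, 0.1, 0.8]
finger_gap: 0.03
```

Run:
```python
from h import *
plan((.5645,.0265,.2),-2)
im,C=snap("wrist","w1"); print(np.round(proj(C,[(.5645,.0265,.13),(.5635,-.0335,.13),(.5665,.0865,.13)])))
for t in ("basket_handle","P5_mid"):
    for r in silhouettes(t,"wrist")[:7]:
        ys,xs=np.nonzero(r["mask"]); print(t,round(r["score"],2),np.round(r["uv"]),xs.min(),xs.max(),ys.min(),ys.max(),len(xs))
```

```text
t3.25 pos [ 0.5069 -0.0765  0.2587] heading y_tool -2.24 tilt -1.000 gap 0.0300 F [0.1 0.1 0.8]
  shift now-axes mm [105.2  53.5  58.7]  yaw deg -0.24  shift after-turn axes mm [104.9  53.9  58.7]
[[348.  66.]
 [347. 143.]
 [351. -19.]]
basket_handle 0.76 [375. 101.] 335 406 0 249 11150
P5_mid 0.62 [293. 275.] 272 312 254 291 1262
P5_mid 0.51 [284. 352.] 228 329 330 368 3209
P5_mid 0.44 [324. 362.] 309 331 356 367 198
```

View pics/w1.png

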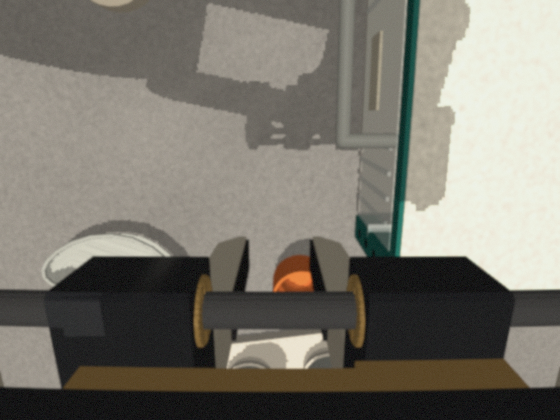

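>>> {"name": "arm_command", "arguments": {
  "commands": [
    {"jaw":0.03,"x":0.05,"y":0.027,"z":0,"yaw":0},
    {"jaw":0.03,"x":0.053,"y":0.027,"z":0,"yaw":0},
    {"jaw":0.03,"x":0,"y":0,"z":0.05,"yaw":0},
    {"jaw":0.03,"x":0,"y":0,"z":0.05,"yaw":0},
    {"jaw":0.03,"x":0,"y":0,"z":0,"yaw":0}
  ]
}}

```text
time_s: 4.03
position: [0.5609, 0.0249, 0.1539]
tcp_rot: [-2.256, -2.177, 0.01]
contact_force: [-0.5, -0.1, 0.4]
finger_gap: 0.0297
```

Run:
```python
from h import *
plan((.5645,.0265,.111),-2)
im,C=snap("wrist","w2"); print(np.round(proj(C,[(.5645,.0265,.13),(.5635,-.0335,.13),(.5665,.0865,.13)])))
```

```text
t4.03 pos [0.5609 0.0249 0.1539] heading y_tool -2.05 tilt -1.000 gap 0.0297 F [-0.5 -0.1  0.4]
  shift now-axes mm [ 1.7  3.9 42.8]  yaw deg -0.05  shift after-turn axes mm [ 1.7  3.9 42.8]
[[283. 233.]
 [284. 325.]
 [283. 126.]]
```

View pics/w2.png

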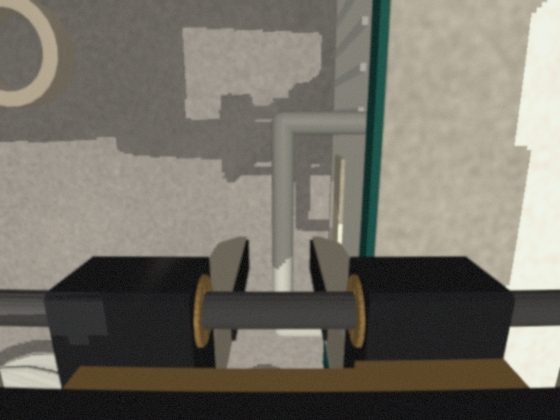

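>>> {"name": "arm_command", "arguments": {
  "commands": [
    {"jaw":0.03,"x":0.001,"y":0.003,"z":0.022,"yaw":0},
    {"jaw":0.03,"x":0,"y":0,"z":0.021,"yaw":0},
    {"jaw":0.03,"x":0,"y":0,"z":0,"yaw":0},
    {"jaw":0.0,"x":0,"y":0,"z":0,"yaw":0},
    {"jaw":0.0,"x":0,"y":0,"z":0,"yaw":0},
    {"jaw":0.0,"x":0,"y":0,"z":0,"yaw":0}
  ]
}}

```text
time_s: 4.82
position: [0.5628, 0.0255, 0.118]
tcp_rot: [-2.255, -2.177, 0.012]
contact_force: [-34.1, -0.4, 26.8]
finger_gap: 0.0111
```

Run:
```python
from h import *
plan((.5645,.0265,.111),-2)
```

```text
t4.83 pos [0.5628 0.0255 0.118 ] heading y_tool -2.00 tilt -1.000 gap 0.0111 F [-34.1  -0.4  26.8]
  shift now-axes mm [1.1 1.8 7. ]  yaw deg -0.00  shift after-turn axes mm [1.1 1.8 7. ]
```

Run:
```python
from h import *
ims=[]
for n in ("scene","side"):
    im,C=snap(n,n+"2"); u=proj(C,[(.5628,.0255,.137)])[0]; print(u)
    x,y=int(u[0]),int(u[1]); ims.append(cv2.resize(im[max(y-65,0):y+65,x-65:x+65],(400,400),interpolation=cv2.INTER_CUBIC))
cv2.imwrite("pics/c2.png",np.hstack(ims)); snap("wrist","w3")
```

```text
[280.30558259 227.28727942]
[259.13202096 202.8490085 ]
```

View pics/c2.png

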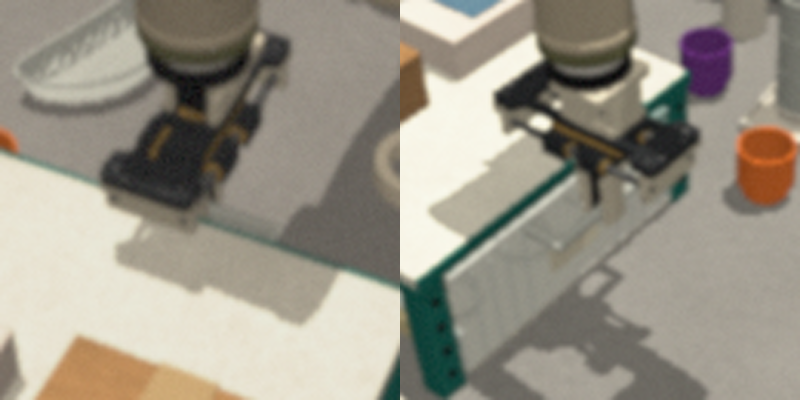

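View pics/w3.png

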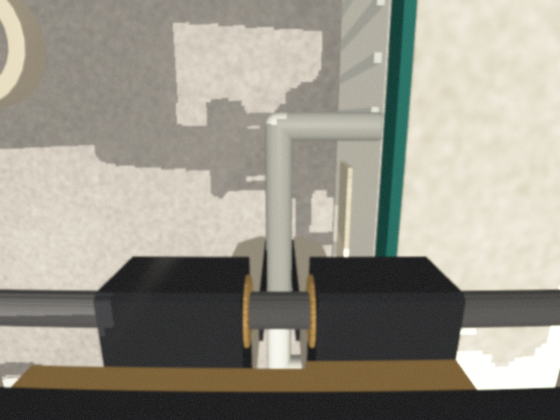

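>>> {"name": "arm_command", "arguments": {
  "commands": [
    {"jaw":0.0,"x":0,"y":-0.002,"z":-0.002,"yaw":0},
    {"jaw":0.0,"x":0,"y":-0.005,"z":0,"yaw":0},
    {"jaw":0.0,"x":0,"y":-0.01,"z":0,"yaw":0}
  ]
}}

```text
time_s: 5.35
position: [0.5509, 0.0259, 0.1182]
tcp_rot: [2.259, 2.181, 0.002]
contact_force: [2.1, -1.1, -5.9]
finger_gap: 0.0108
```

Moves freely; continue the pull.

>>> {"name": "arm_command", "arguments": {
  "commands": [
    {"jaw":0.0,"x":0,"y":-0.012,"z":0,"yaw":0},
    {"jaw":0.0,"x":0,"y":-0.014,"z":0,"yaw":0},
    {"jaw":0.0,"x":0,"y":-0.014,"z":0,"yaw":0},
    {"jaw":0.0,"x":0,"y":-0.014,"z":0,"yaw":0},
    {"jaw":0.0,"x":0,"y":-0.014,"z":0,"yaw":0},
    {"jaw":0.0,"x":0,"y":-0.014,"z":0,"yaw":0},
    {"jaw":0.0,"x":0,"y":-0.014,"z":0,"yaw":0},
    {"jaw":0.0,"x":0,"y":-0.012,"z":0,"yaw":0},
    {"jaw":0.0,"x":0,"y":-0.008,"z":0,"yaw":0},
    {"jaw":0.0,"x":0,"y":0,"z":0,"yaw":0}
  ]
}}

```text
time_s: 6.6
position: [0.4342, 0.03, 0.1181]
tcp_rot: [2.26, 2.182, -0.0]
contact_force: [-2.1, -2.9, -0.5]
finger_gap: 0.0109
```

>>> {"name": "arm_command", "arguments": {
  "commands": [
    {"jaw":0.0,"x":0,"y":-0.003,"z":0,"yaw":0},
    {"jaw":0.0,"x":0,"y":-0.003,"z":0,"yaw":0},
    {"jaw":0.0,"x":0,"y":0,"z":0,"yaw":0}
  ]
}}

```text
time_s: 6.98
position: [0.4288, 0.0302, 0.1181]
tcp_rot: [2.26, 2.182, 0.0]
contact_force: [-1.1, -4.5, 3.2]
finger_gap: 0.0111
```

>>> {"name": "arm_command", "arguments": {
  "commands": [
    {"jaw":0.0,"x":0,"y":-0.003,"z":0,"yaw":0},
    {"jaw":0.0,"x":0,"y":-0.003,"z":0,"yaw":0},
    {"jaw":0.0,"x":0,"y":-0.001,"z":0,"yaw":0},
    {"jaw":0.0,"x":0,"y":0,"z":0,"yaw":0}
  ]
}}

```text
time_s: 7.48
position: [0.4227, 0.0304, 0.1181]
tcp_rot: [2.258, 2.181, 0.003]
contact_force: [5.5, -6.4, -0.5]
finger_gap: 0.0112
```

>>> {"name": "arm_command", "arguments": {
  "commands": [
    {"jaw":0.0,"x":0,"y":-0.001,"z":0,"yaw":0},
    {"jaw":0.0,"x":0,"y":-0.001,"z":0,"yaw":0},
    {"jaw":0.0,"x":0,"y":0,"z":0,"yaw":0}
  ]
}}

```text
time_s: 7.85
position: [0.4227, 0.0304, 0.1182]
tcp_rot: [2.256, 2.178, 0.008]
contact_force: [18.0, -5.7, -9.8]
finger_gap: 0.0109
```

>>> {"name": "arm_command", "arguments": {
  "commands": [
    {"jaw":0.0,"x":0,"y":0.0015,"z":0,"yaw":0},
    {"jaw":0.03,"x":0,"y":0,"z":0,"yaw":0},
    {"jaw":0.03,"x":0,"y":0,"z":0,"yaw":0},
    {"jaw":0.03,"x":0,"y":0,"z":-0.03,"yaw":0},
    {"jaw":0.03,"x":0,"y":0,"z":-0.06,"yaw":0},
    {"jaw":0.093,"x":0,"y":0,"z":-0.06,"yaw":0},
    {"jaw":0.093,"x":0,"y":0,"z":0,"yaw":10},
    {"jaw":0.093,"x":0,"y":0,"z":0,"yaw":10},
    {"jaw":0.093,"x":0,"y":0,"z":0,"yaw":10},
    {"jaw":0.093,"x":0,"y":0,"z":0,"yaw":10},
    {"jaw":0.093,"x":0,"y":0,"z":0,"yaw":10},
    {"jaw":0.093,"x":0,"y":0,"z":0,"yaw":10}
  ]
}}

```text
time_s: 9.35
position: [0.4207, 0.0311, 0.2674]
tcp_rot: [-3.049, -0.752, 0.001]
contact_force: [0.4, 0.0, 0.4]
finger_gap: 0.092
```

>>> {"name": "arm_command", "arguments": {
  "commands": [
    {"jaw":0.093,"x":0,"y":0,"z":0,"yaw":10},
    {"jaw":0.093,"x":0,"y":0,"z":0,"yaw":10},
    {"jaw":0.093,"x":0,"y":0,"z":0,"yaw":10},
    {"jaw":0.093,"x":0,"y":0,"z":0,"yaw":0},
    {"jaw":0.093,"x":0,"y":0,"z":0,"yaw":0}
  ]
}}

```text
time_s: 9.98
position: [0.421, 0.0308, 0.2675]
tcp_rot: [-3.141, 0.048, 0.001]
contact_force: [0.7, -0.1, 0.4]
finger_gap: 0.0929
```

Run:
```python
from h import *
plan((.45,.03,.3),-92)
im,C=snap("wrist","w4"); print(np.round(proj(C,[(.4227,.031,.13),(.5396,.0273,.07),(.5359,-.0776,.07),(.5433,.1322,.07)])))
for t in ("lower_A","P5_mid"):
    for r in silhouettes(t,"wrist")[:7]:
        ys,xs=np.nonzero(r["mask"]); print(t,round(r["score"],2),np.round(r["uv"]),xs.min(),xs.max(),ys.min(),ys.max(),len(xs))
snap("side","side3"); snap("scene","scene3")
```

```text
t9.97 pos [0.421  0.0308 0.2675] heading y_tool -91.76 tilt -1.000 gap 0.0929 F [ 0.7 -0.1  0.4]
  shift now-axes mm [ 29.   -0.1 -32.5]  yaw deg 0.24  shift after-turn axes mm [ 29.   -0.2 -32.5]
[[279. 191.]
 [279.  59.]
 [388.  60.]
 [170.  59.]]
lower_A 0.89 [277.  76.] 91 461 0 199 52573
P5_mid 0.55 [505.  72.] 460 548 35 103 4790
```

View pics/w4.png

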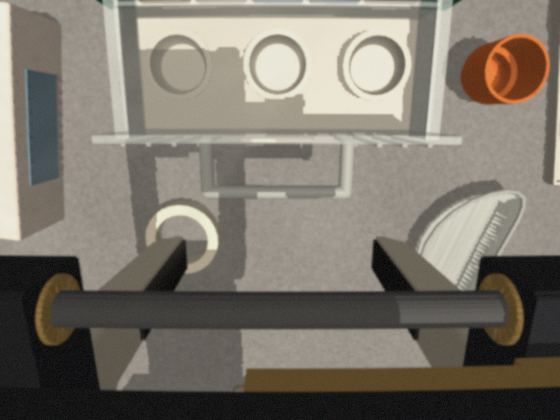

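View pics/side3.png

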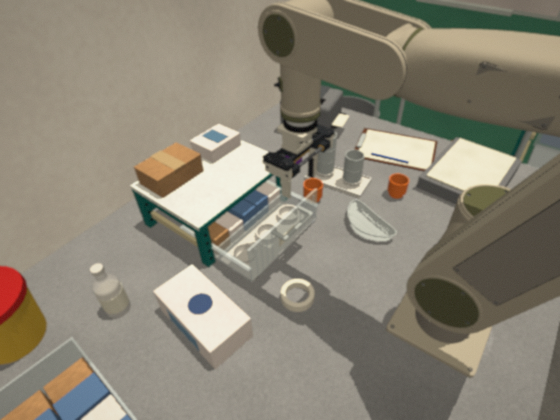

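Run:
```python
from h import *
im,C=snap("wrist","w5")
cv2.imwrite("pics/w5c.png",cv2.resize(im[20:215,80:480],None,fx=2,fy=2,interpolation=cv2.INTER_CUBIC))
P=[(.5396,.0273,.05),(.5359,-.0776,.05),(.5433,.1322,.05)]
print(np.round(proj(C,P)))
for uv in((277,64),(375,64),(180,66)): print(np.round(onz(C,uv,.05),4))
# outlines predicted radius 36.5mm
o=im.copy()
for p in P:
    a=np.linspace(0,6.28,60); q=proj(C,np.c_[p[0]+.0365*np.cos(a),p[1]+.0365*np.sin(a),0*a+p[2]])
    cv2.polylines(o,[np.int32(np.round(q*16))],True,(0,0,255),1,shift=4)
    q=proj(C,np.c_[p[0]+.0295*np.cos(a),p[1]+.0295*np.sin(a),0*a+p[2]])
    cv2.polylines(o,[np.int32(np.round(q*16))],True,(0,160,0),1,shift=4)
cv2.imwrite("pics/w5o.png",cv2.resize(o[20:215,80:480],None,fx=2,fy=2,interpolation=cv2.INTER_CUBIC))
```

```text
[[278.  62.]
 [381.  63.]
 [175.  62.]]
[0.5377 0.0288 0.05  ]
[ 0.5348 -0.0711  0.05  ]
[0.5396 0.1279 0.05  ]
```

View pics/w5o.png

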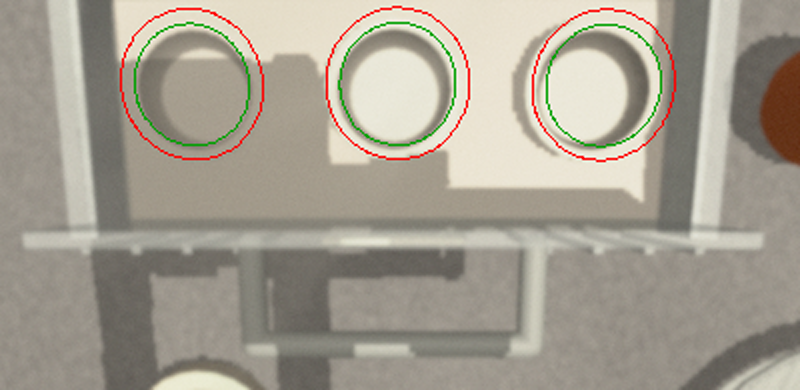

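View pics/w5c.png

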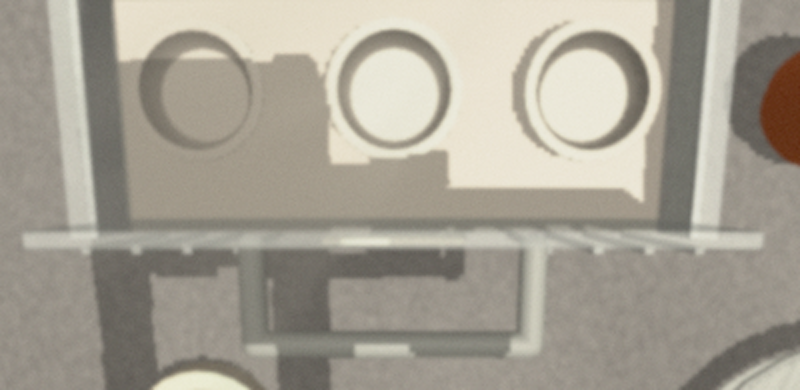

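Run:
```python
from h import *
from scipy.optimize import least_squares
im,C=snap("wrist","w5")
f=lambda u,v:(80+u/2,20+v/2)
obs=[(0,.0295,(337,453,29,147)),(0,.0365,(327,463,18,157)),(-1,.0365,(525,662,18,158)),(1,.0295,(139,252,30,146)),(-1,.0295,(537,650,30,148))]
a=np.linspace(0,2*np.pi,181)
def model(p,k,r):
    x,y,th,z=p; c=np.array([x,y])+k*.105*np.array([-np.sin(th),np.cos(th)])
    q=proj(C,np.c_[c[0]+r*np.cos(a),c[1]+r*np.sin(a),0*a+z]); return q[:,0].min(),q[:,0].max(),q[:,1].min(),q[:,1].max()
def res(p):
    o=[]
    for k,r,e in obs:
        m=model(p,k,r); o+= [m[0]-80-e[0]/2,m[1]-80-e[1]/2,m[2]-20-e[2]/2,m[3]-20-e[3]/2]
    return o
s=least_squares(res,[.5396,.0273,-.035,.05]); print(s.x,np.round(s.fun,1))
x,y,th,z=s.x
for k in(-1,0,1): print(k,x-k*.105*np.sin(th),y+k*.105*np.cos(th))
for n in("scene","side"):
    im2,C2=snap(n,"x")
    for k in (-1,0,1): 
        q=proj(C2,[(x-k*.105*np.sin(th),y+k*.105*np.cos(th),z)])[0]; cv2.circle(im2,(int(q[0]),int(q[1])),2,(0,0,255),-1)
    cv2.imwrite("pics/d_%s.png"%n,cv2.resize(im2[150:300,180:380],None,fx=4,fy=4))
```

```text
[ 0.53924798  0.0283754  -0.0356842   0.03591541] [ 0.9 -1.1 -0.1 -0.2 -0.7  0.5 -1.8  1.6 -0.3 -0.1 -1.1  1.5  1.  -0.
 -0.2  0.5  0.4 -0.6  0.1 -0.2]
-1 0.535501937246626 -0.07655775107307054
0 0.5392479829664678 0.028375404514021443
1 0.5429940286863096 0.13330856010111342
```

View pics/d_side.png

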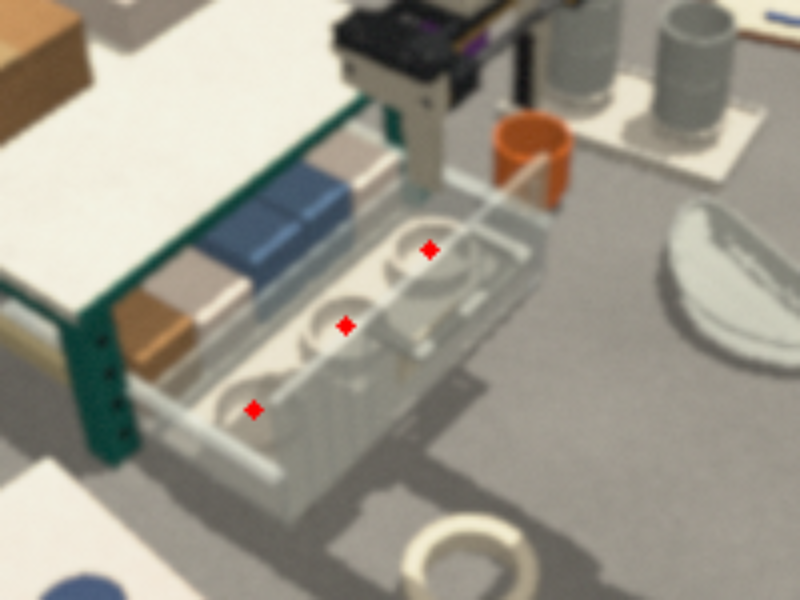

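>>> {"name": "arm_command", "arguments": {
  "commands": [
    {"jaw":0.093,"x":0,"y":0.03,"z":-0.02,"yaw":0},
    {"jaw":0.093,"x":0,"y":0.05,"z":-0.02,"yaw":0},
    {"jaw":0.093,"x":0,"y":0.05,"z":-0.02,"yaw":0},
    {"jaw":0.093,"x":0,"y":0.05,"z":0,"yaw":0},
    {"jaw":0.093,"x":0,"y":0.05,"z":0,"yaw":0},
    {"jaw":0.093,"x":0,"y":0.05,"z":0,"yaw":0},
    {"jaw":0.093,"x":0,"y":0.05,"z":0,"yaw":0},
    {"jaw":0.093,"x":0,"y":0.04,"z":0,"yaw":0},
    {"jaw":0.093,"x":0,"y":0.01,"z":0,"yaw":0},
    {"jaw":0.093,"x":0,"y":0,"z":0,"yaw":0},
    {"jaw":0.093,"x":0,"y":0,"z":0,"yaw":0}
  ]
}}

```text
time_s: 11.8
position: [0.4082, -0.3481, 0.3279]
tcp_rot: [-3.141, 0.053, -0.001]
contact_force: [0.4, 0.0, -0.6]
finger_gap: 0.0931
```

Run:
```python
from h import *
plan((.559,-.343,.24),-92)
im,C=snap("wrist","w6")
for r in silhouettes("P5_mid","wrist")[:7]:
        ys,xs=np.nonzero(r["mask"]); print(round(r["score"],2),np.round(r["uv"]),xs.min(),xs.max(),ys.min(),ys.max(),len(xs))
a=np.linspace(0,6.28,60)
for c in ((.559,-.343,.1775),(.4546,-.352,.1285)):
    q=proj(C,np.c_[c[0]+.033*np.cos(a),c[1]+.033*np.sin(a),0*a+c[2]]); print(np.round([q[:,0].min(),q[:,0].max(),q[:,1].min(),q[:,1].max()],1))
    cv2.polylines(im,[np.int32(q*16)],True,(0,0,255),1,shift=4)
cv2.imwrite("pics/w6o.png",im)
```

```text
t11.80 pos [ 0.4082 -0.3481  0.3279] heading y_tool -91.94 tilt -1.000 gap 0.0931 F [ 0.4  0.  -0.6]
  shift now-axes mm [150.5 -10.2  87.9]  yaw deg 0.06  shift after-turn axes mm [150.5 -10.4  87.9]
0.98 [315. 249.] 291 342 219 276 2392
0.97 [156.  75.] 125 190 44 103 3089
0.75 [282. 134.] 252 316 101 165 3321
0.17 [51. 72.] 0 112 0 143 14688
[226.2 307.3 -35.4  52. ]
[248.8 314.1 101.2 167.3]
```

View pics/w6o.png

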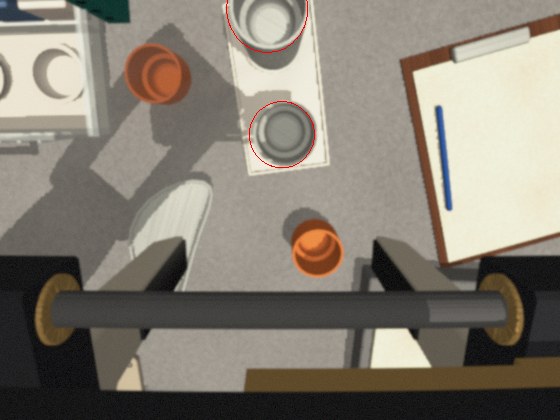

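>>> {"name": "arm_command", "arguments": {
  "commands": [
    {"jaw":0.093,"x":0.03,"y":-0.003,"z":0,"yaw":0},
    {"jaw":0.093,"x":0.04,"y":-0.003,"z":0,"yaw":0},
    {"jaw":0.093,"x":0.02,"y":0,"z":0,"yaw":0},
    {"jaw":0.093,"x":0,"y":0,"z":0,"yaw":0},
    {"jaw":0.093,"x":0,"y":0,"z":0,"yaw":0}
  ]
}}

```text
time_s: 12.52
position: [0.4976, -0.3459, 0.3278]
tcp_rot: [3.141, -0.054, -0.0]
contact_force: [-0.2, -0.6, -0.7]
finger_gap: 0.0929
```

Run:
```python
from h import *
plan((.559,-.343,.24),-92)
im,C=snap("wrist","w7")
cv2.imwrite("pics/w7c.png",cv2.resize(im[60:330,190:370],None,fx=2.2,fy=2.2,interpolation=cv2.INTER_CUBIC))
a=np.linspace(0,6.28,60)
for c in ((.559,-.343,.1775),(.4546,-.352,.1285)):
    q=proj(C,np.c_[c[0]+.033*np.cos(a),c[1]+.033*np.sin(a),0*a+c[2]]); print(np.round([q[:,0].min(),q[:,0].max(),q[:,1].min(),q[:,1].max()],1))
    cv2.polylines(im,[np.int32(q*16)],True,(0,0,255),1,shift=4)
cv2.imwrite("pics/w7o.png",cv2.resize(im[60:330,190:370],None,fx=2.2,fy=2.2,interpolation=cv2.INTER_CUBIC))
```

```text
t12.53 pos [ 0.4976 -0.3459  0.3278] heading y_tool -91.97 tilt -1.000 gap 0.0929 F [-0.2 -0.6 -0.7]
  shift now-axes mm [61.3 -5.  87.8]  yaw deg 0.03  shift after-turn axes mm [61.3 -5.  87.8]
[235.  311.   80.8 158.6]
[255.1 316.7 189.2 248.2]
```

View pics/w7o.png

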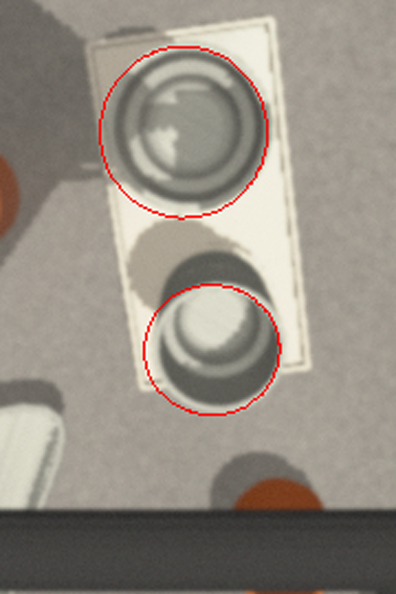

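View pics/w7c.png

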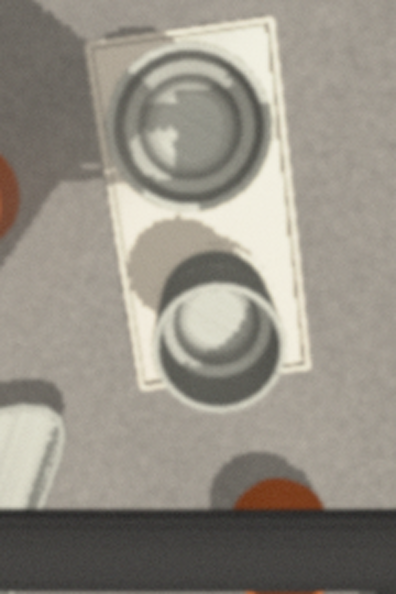

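Run:
```python
from h import *
from scipy.optimize import least_squares
im,C=snap("wrist","x")
for r in silhouettes("P5_mid","wrist")[:7]:
        ys,xs=np.nonzero(r["mask"]); print(round(r["score"],2),np.round(r["uv"]),xs.min(),xs.max(),ys.min(),ys.max(),len(xs))
a=np.linspace(0,2*np.pi,181)
def ext(p,r=.033):
    q=proj(C,np.c_[p[0]+r*np.cos(a),p[1]+r*np.sin(a),0*a+p[2]]); return np.array([q[:,0].min(),q[:,0].max(),q[:,1].min(),q[:,1].max()])
for n,e in (("far",(106,271,45,210)),("near",(157,283,283,411))):
    e=np.array(e)/2.2+np.array([190,190,60,60])
    s=least_squares(lambda p:ext(p)-e,[.5,-.35,.13]); print(n,np.round(s.x,4),np.round(s.fun,2))
# fix z
    for z in ((.1775,.1285)[n=="near"],(.1835,.1345)[n=="near"]):
        s=least_squares(lambda p:ext([p[0],p[1],z])-e,[.5,-.35]); print(n,z,np.round(s.x,4),np.round(s.fun,2))
S=cv2.resize(im[60:330,190:370],None,fx=4,fy=4,interpolation=cv2.INTER_CUBIC); cv2.imwrite("pics/w7d.png",S[380:980])
```

```text
0.94 [315. 287.] 296 335 277 336 570
0.93 [167. 148.] 136 198 123 179 2778
0.68 [287. 212.] 258 319 181 246 3141
0.67 [262.  14.] 232 290 0 34 1532
0.6 [284. 158.] 229 329 68 236 5816
far [ 0.5603 -0.3455  0.1689] [ 0.45 -0.45 -0.43  0.45]
far 0.1775 [ 0.5603 -0.3456] [-0.55  0.55 -1.38  1.54]
far 0.1835 [ 0.5603 -0.3456] [-1.29  1.29 -2.08  2.35]
near [ 0.4505 -0.357   0.1117] [-0.81  0.81  0.82 -0.86]
near 0.1285 [ 0.4553 -0.3566] [-2.16  2.16 -0.39  0.52]
near 0.1345 [ 0.4571 -0.3565] [-2.67  2.67 -0.84  1.05]
```

View pics/w7d.png

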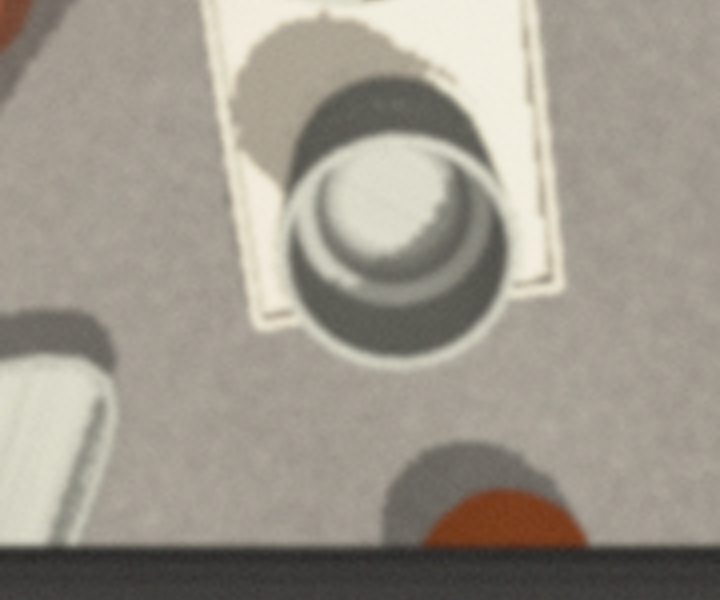

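Run:
```python
from h import *
im,C=snap("scene","x"); print(proj(C,[(.5595,-.345,.178),(.4546,-.355,.13)]))
im2,C2=snap("side","x"); print(proj(C2,[(.5595,-.345,.178),(.4546,-.355,.13)]))
A=cv2.resize(im[150:240,130:220],(540,540),interpolation=cv2.INTER_CUBIC)
B=cv2.resize(im2[120:210,295:385],(540,540),interpolation=cv2.INTER_CUBIC)
cv2.imwrite("pics/p8.png",A); cv2.imwrite("pics/p8b.png",B)
```

```text
[[150.33960659 175.8835207 ]
 [173.10136518 165.66435155]]
[[327.29700587 134.62358496]
 [354.69659781 154.98039405]]
```

View pics/p8.png

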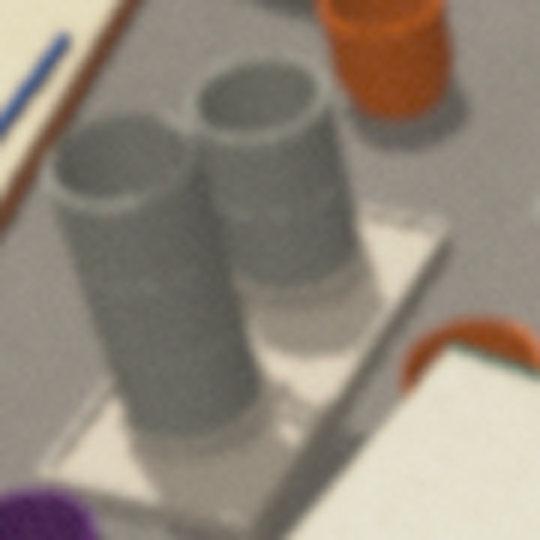

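View pics/p8b.png

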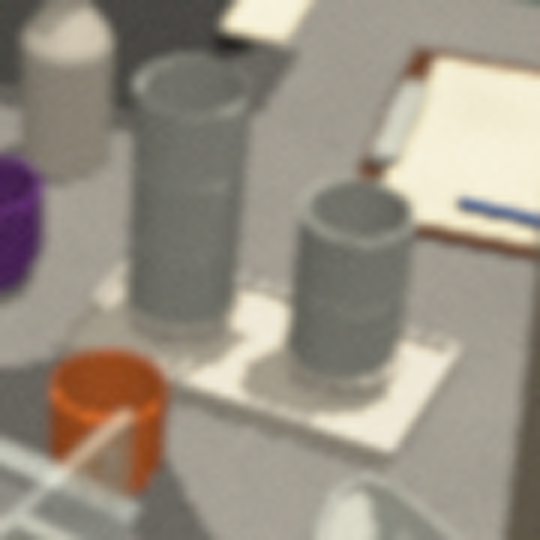

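Run:
```python
from h import *
w,Cw=snap("wrist","x");_,C1=snap("scene","x");_,C2=snap("side","x")
for n,o in (("far",[(Cw,(275.7,118)),(C1,(150.3,177)),(C2,(326.8,134.3))]),("near",[(Cw,(289.4,217.8)),(C1,(173.5,166.8)),(C2,(354.5,155.7))])):
    p=tri(o); print(n,np.round(p,4)); print([np.round(proj(c,[p])[0]-u,1) for c,u in o]); print("sc+sd",np.round(tri(o[1:]),4),"w+sc",np.round(tri(o[:2]),4),"w+sd",np.round(tri(o[::2]),4))
```

```text
far [ 0.5616 -0.3453  0.1771]
[array([-0.7, -0.3]), array([-0.4, -0.4]), array([-0. ,  0.3])]
sc+sd [ 0.5618 -0.3444  0.1776] w+sc [ 0.5609 -0.3455  0.175 ] w+sd [ 0.5616 -0.3457  0.1782]
near [ 0.4551 -0.3555  0.1261]
[array([-0.7,  0.4]), array([-0.4, -0. ]), array([0. , 0.1])]
sc+sd [ 0.455  -0.3545  0.1268] w+sc [ 0.4546 -0.3557  0.1251] w+sd [ 0.4556 -0.3562  0.126 ]
```

Run:
```python
from h import *
plan((.5612,-.3453,.152),-92)
```

```text
t12.93 pos [ 0.4977 -0.3465  0.3278] heading y_tool -92.03 tilt -1.000 gap 0.0927 F [ 0.6 -0.6  0.8]
  shift now-axes mm [ 63.4  -3.4 175.9]  yaw deg -0.03  shift after-turn axes mm [ 63.4  -3.4 175.9]
```

>>> {"name": "arm_command", "arguments": {
  "commands": [
    {"jaw":0.093,"x":0.03,"y":-0.002,"z":0.02,"yaw":0},
    {"jaw":0.093,"x":0.034,"y":-0.002,"z":0.04,"yaw":0},
    {"jaw":0.093,"x":0,"y":0,"z":0.04,"yaw":0},
    {"jaw":0.093,"x":0,"y":0,"z":0.04,"yaw":0},
    {"jaw":0.093,"x":0,"y":0,"z":0.025,"yaw":0},
    {"jaw":0.093,"x":0,"y":0,"z":0.011,"yaw":0},
    {"jaw":0.093,"x":0,"y":0,"z":0,"yaw":0}
  ]
}}

```text
time_s: 13.8
position: [0.5618, -0.3445, 0.1513]
tcp_rot: [-3.141, 0.055, 0.001]
contact_force: [0.3, -0.2, 0.6]
finger_gap: 0.0931
```

Run:
```python
from h import *
plan((.5612,-.3453,.152),-92)
snap("wrist","w9"); snap("side","s9")
im=cv2.imread("pics/s9.png"); A=cv2.resize(im[100:200,270:370],(500,500),interpolation=cv2.INTER_CUBIC); cv2.imwrite("pics/s9c.png",A)
```

```text
t13.80 pos [ 0.5618 -0.3445  0.1513] heading y_tool -92.01 tilt -1.000 gap 0.0931 F [ 0.3 -0.2  0.6]
  shift now-axes mm [-0.6  0.8 -0.7]  yaw deg -0.01  shift after-turn axes mm [-0.6  0.8 -0.7]
```

View pics/w9.png

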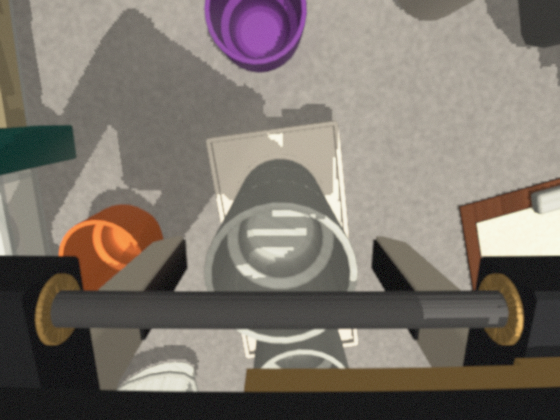

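View pics/s9c.png

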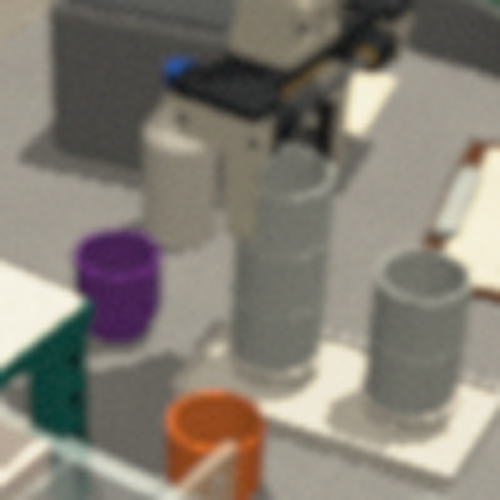

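>>> {"name": "arm_command", "arguments": {
  "commands": [
    {"jaw":0.05,"x":0,"y":0,"z":0,"yaw":0},
    {"jaw":0.05,"x":0,"y":0,"z":0,"yaw":0},
    {"jaw":0.05,"x":0,"y":0,"z":0,"yaw":0},
    {"jaw":0.05,"x":0,"y":0,"z":0,"yaw":0}
  ]
}}

```text
time_s: 14.4
position: [0.5622, -0.3447, 0.1519]
tcp_rot: [3.141, -0.055, 0.001]
contact_force: [0.7, 0.5, 1.3]
finger_gap: 0.0639
```

>>> {"name": "arm_command", "arguments": {
  "commands": [
    {"jaw":0.05,"x":0,"y":0,"z":-0.008,"yaw":0},
    {"jaw":0.05,"x":0,"y":0,"z":-0.015,"yaw":0},
    {"jaw":0.05,"x":0,"y":0,"z":-0.02,"yaw":0},
    {"jaw":0.05,"x":0,"y":0,"z":-0.025,"yaw":0},
    {"jaw":0.05,"x":0,"y":0,"z":-0.025,"yaw":0},
    {"jaw":0.05,"x":0,"y":0,"z":0,"yaw":0}
  ]
}}

```text
time_s: 15.15
position: [0.5636, -0.3456, 0.2492]
tcp_rot: [3.137, -0.055, 0.009]
contact_force: [-0.1, -0.4, -1.6]
finger_gap: 0.064
```

Run:
```python
from h import *
plan((.5392,.0284,.245),-92)
snap("side","s10")
im=cv2.imread("pics/s10.png"); A=cv2.resize(im[80:210,250:380],(500,500),interpolation=cv2.INTER_CUBIC); cv2.imwrite("pics/s10c.png",A)
```

```text
t15.15 pos [ 0.5636 -0.3456  0.2492] heading y_tool -92.00 tilt -1.000 gap 0.0640 F [-0.1 -0.4 -1.6]
  shift now-axes mm [ -37.5 -373.     2.6]  yaw deg -0.00  shift after-turn axes mm [ -37.5 -373.     2.6]
```

View pics/s10c.png

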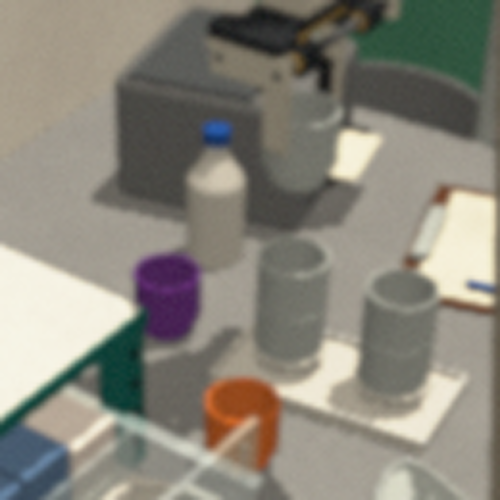

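>>> {"name": "arm_command", "arguments": {
  "commands": [
    {"jaw":0.05,"x":-0.01,"y":-0.018,"z":0,"yaw":0},
    {"jaw":0.05,"x":-0.014,"y":-0.035,"z":0,"yaw":0},
    {"jaw":0.05,"x":-0.013,"y":-0.045,"z":0,"yaw":0},
    {"jaw":0.05,"x":0,"y":-0.045,"z":0,"yaw":0},
    {"jaw":0.05,"x":0,"y":-0.045,"z":0,"yaw":0},
    {"jaw":0.05,"x":0,"y":-0.045,"z":0,"yaw":0},
    {"jaw":0.05,"x":0,"y":-0.045,"z":0,"yaw":0},
    {"jaw":0.05,"x":0,"y":-0.045,"z":0,"yaw":0},
    {"jaw":0.05,"x":0,"y":-0.035,"z":0,"yaw":0},
    {"jaw":0.05,"x":0,"y":-0.015,"z":0,"yaw":0},
    {"jaw":0.05,"x":0,"y":0,"z":0,"yaw":0},
    {"jaw":0.05,"x":0,"y":0,"z":0,"yaw":0}
  ]
}}

```text
time_s: 16.7
position: [0.5381, 0.0284, 0.2443]
tcp_rot: [3.141, -0.056, -0.001]
contact_force: [0.7, 0.2, -1.5]
finger_gap: 0.0641
```

Run:
```python
from h import *
plan((.5392,.0284,.060),-92)
im,C=snap("wrist","w11"); print(np.round(proj(C,[(.5355,-.0766,.036),(.5392,.0284,.036),(.543,.1333,.036)])))
```

```text
t16.70 pos [0.5381 0.0284 0.2443] heading y_tool -92.05 tilt -1.000 gap 0.0641 F [ 0.7  0.2 -1.5]
  shift now-axes mm [  1.2  -0.2 184.3]  yaw deg -0.05  shift after-turn axes mm [ 1.200e+00 -1.000e-01  1.843e+02]
[[377. 178.]
 [279. 178.]
 [181. 178.]]
```

View pics/w11.png

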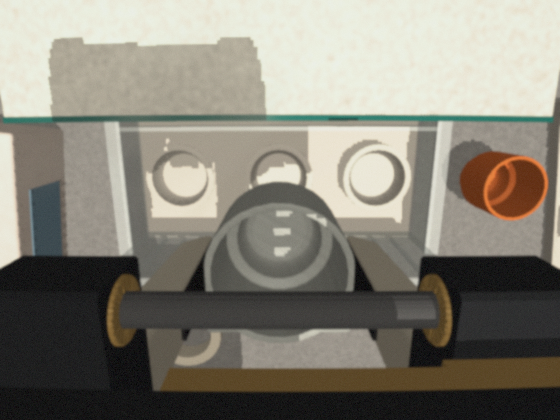

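>>> {"name": "arm_command", "arguments": {
  "commands": [
    {"jaw":0.05,"x":0.001,"y":0,"z":0.02,"yaw":0},
    {"jaw":0.05,"x":0,"y":0,"z":0.04,"yaw":0},
    {"jaw":0.05,"x":0,"y":0,"z":0.04,"yaw":0},
    {"jaw":0.05,"x":0,"y":0,"z":0.035,"yaw":0},
    {"jaw":0.05,"x":0,"y":0,"z":0.02,"yaw":0},
    {"jaw":0.05,"x":0,"y":0,"z":0.01,"yaw":0},
    {"jaw":0.05,"x":0,"y":0,"z":0.005,"yaw":0},
    {"jaw":0.05,"x":0,"y":0,"z":0,"yaw":0}
  ]
}}

```text
time_s: 17.75
position: [0.5394, 0.0293, 0.0749]
tcp_rot: [-3.141, 0.055, -0.001]
contact_force: [0.2, 0.8, -1.3]
finger_gap: 0.064
```

>>> {"name": "arm_command", "arguments": {
  "commands": [
    {"jaw":0.05,"x":0,"y":0.001,"z":0.004,"yaw":0},
    {"jaw":0.05,"x":0,"y":0,"z":0.004,"yaw":0},
    {"jaw":0.05,"x":0,"y":0,"z":0.003,"yaw":0},
    {"jaw":0.05,"x":0,"y":0,"z":0,"yaw":0}
  ]
}}

```text
time_s: 18.25
position: [0.5388, 0.0285, 0.0633]
tcp_rot: [-3.141, 0.055, 0.001]
contact_force: [0.5, 0.2, -2.1]
finger_gap: 0.0641
```

Run:
```python
from h import *
plan((.5392,.0284,.060),-92)
ims=[]
for n in ("scene","side"):
    im,C=snap(n,n+"12"); u=proj(C,[(.5392,.0284,.06)])[0]
    x,y=int(u[0]),int(u[1]); ims.append(cv2.resize(im[max(y-55,0):y+55,x-55:x+55],(400,400),interpolation=cv2.INTER_CUBIC))
cv2.imwrite("pics/c12.png",np.hstack(ims))
```

```text
t18.25 pos [0.5388 0.0285 0.0633] heading y_tool -92.00 tilt -1.000 gap 0.0641 F [ 0.5  0.2 -2.1]
  shift now-axes mm [0.4 0.1 3.3]  yaw deg -0.00  shift after-turn axes mm [0.4 0.1 3.3]
```

View pics/c12.png

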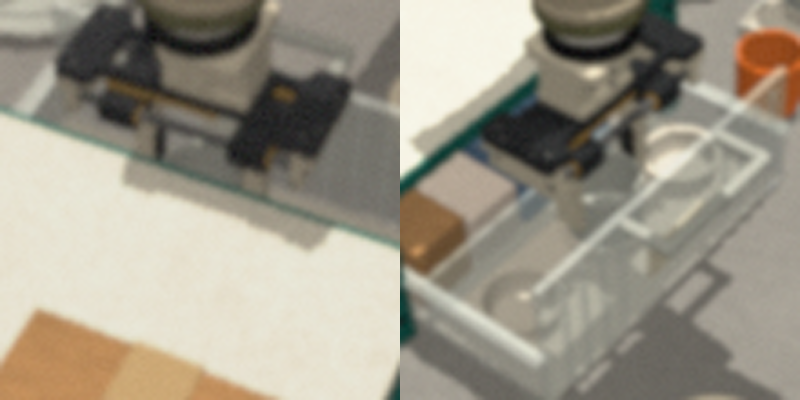

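Still hanging free; continue down in 2 mm steps.

>>> {"name": "arm_command", "arguments": {
  "commands": [
    {"jaw":0.05,"x":0,"y":0,"z":0.002,"yaw":0},
    {"jaw":0.05,"x":0,"y":0,"z":0.002,"yaw":0},
    {"jaw":0.05,"x":0,"y":0,"z":0,"yaw":0}
  ]
}}

```text
time_s: 18.73
position: [0.5399, 0.0285, 0.0605]
tcp_rot: [3.141, -0.055, 0.002]
contact_force: [-0.7, 0.5, 3.4]
finger_gap: 0.0642
```

>>> {"name": "arm_command", "arguments": {
  "commands": [
    {"jaw":0.05,"x":0,"y":0,"z":0.001,"yaw":0},
    {"jaw":0.05,"x":0,"y":0,"z":0,"yaw":0}
  ]
}}

```text
time_s: 18.98
position: [0.5406, 0.0284, 0.0603]
tcp_rot: [3.141, -0.055, 0.005]
contact_force: [-0.3, 0.0, 8.4]
finger_gap: 0.064
```

>>> {"name": "arm_command", "arguments": {
  "commands": [
    {"jaw":0.08,"x":0,"y":0,"z":0,"yaw":0},
    {"jaw":0.08,"x":0,"y":0,"z":0,"yaw":0},
    {"jaw":0.08,"x":0,"y":0,"z":-0.01,"yaw":0},
    {"jaw":0.085,"x":0,"y":0,"z":-0.03,"yaw":0},
    {"jaw":0.093,"x":0,"y":0,"z":-0.05,"yaw":0},
    {"jaw":0.093,"x":0,"y":0,"z":-0.06,"yaw":0},
    {"jaw":0.093,"x":-0.04,"y":0,"z":-0.04,"yaw":0},
    {"jaw":0.093,"x":-0.05,"y":0,"z":0,"yaw":0},
    {"jaw":0.093,"x":0,"y":0,"z":0,"yaw":0}
  ]
}}

```text
time_s: 20.1
position: [0.447, 0.0319, 0.2495]
tcp_rot: [3.141, -0.054, 0.002]
contact_force: [0.2, 0.5, 0.6]
finger_gap: 0.0929
```

Run:
```python
from h import *
plan((.5612,-.3453,.19),-92)
im,C=snap("wrist","w13")
a=np.linspace(0,6.28,60)
c=(.5392,.0284,.085); q=proj(C,np.c_[c[0]+.033*np.cos(a),c[1]+.033*np.sin(a),0*a+c[2]]); cv2.polylines(im,[np.int32(q*16)],True,(0,0,255),1,shift=4)
cv2.imwrite("pics/w13.png",im)
```

```text
t20.10 pos [0.447  0.0319 0.2495] heading y_tool -91.99 tilt -1.000 gap 0.0929 F [0.2 0.5 0.6]
  shift now-axes mm [127.1 373.   59.7]  yaw deg 0.01  shift after-turn axes mm [127.2 372.9  59.7]
```

View pics/w13.png

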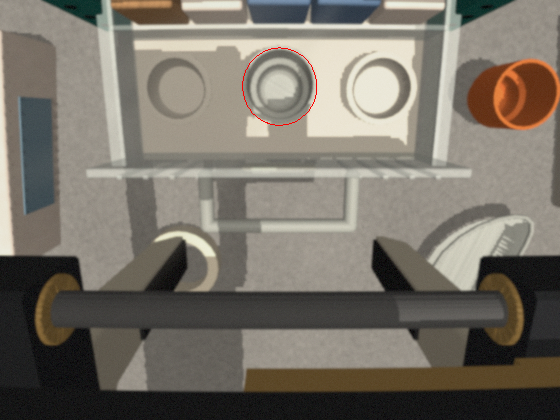

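>>> {"name": "arm_command", "arguments": {
  "commands": [
    {"jaw":0.093,"x":0,"y":0.03,"z":0,"yaw":0},
    {"jaw":0.093,"x":0,"y":0.05,"z":0,"yaw":0},
    {"jaw":0.093,"x":0,"y":0.05,"z":0,"yaw":0},
    {"jaw":0.093,"x":0.01,"y":0.05,"z":0,"yaw":0},
    {"jaw":0.093,"x":0.01,"y":0.05,"z":0,"yaw":0},
    {"jaw":0.093,"x":0.01,"y":0.05,"z":0,"yaw":0},
    {"jaw":0.093,"x":0.01,"y":0.05,"z":0,"yaw":0},
    {"jaw":0.093,"x":0,"y":0.038,"z":0,"yaw":0},
    {"jaw":0.093,"x":0,"y":0.007,"z":0,"yaw":0},
    {"jaw":0.093,"x":0,"y":0,"z":0,"yaw":0},
    {"jaw":0.093,"x":0,"y":0,"z":0,"yaw":0}
  ]
}}

```text
time_s: 21.52
position: [0.4764, -0.3435, 0.2486]
tcp_rot: [-3.141, 0.053, -0.0]
contact_force: [-0.1, -0.6, 0.4]
finger_gap: 0.0931
```

```bash
cat >> h.py <<'E'
def circ(im,C,c,r=.033,col=(0,0,255)):
    a=np.linspace(0,6.2832,60); q=proj(C,np.c_[c[0]+r*np.cos(a),c[1]+r*np.sin(a),0*a+c[2]]); cv2.polylines(im,[np.int32(np.round(q*16))],True,col,1,shift=4)
    return np.round([q[:,0].min(),q[:,0].max(),q[:,1].min(),q[:,1].max()],1)
E
python3 - <<'E'
from h import *
plan((.5612,-.3453,.113),-92)
im,C=snap("wrist","w14")
print(circ(im,C,(.5616,-.3453,.128)),circ(im,C,(.4551,-.3555,.1275)))
cv2.imwrite("pics/w14.png",im)
E
```

```text
t21.52 pos [ 0.4764 -0.3435  0.2486] heading y_tool -91.95 tilt -1.000 gap 0.0931 F [-0.1 -0.6  0.4]
  shift now-axes mm [ 84.8  -1.1 135.6]  yaw deg 0.05  shift after-turn axes mm [ 84.8  -1.1 135.6]
[235.1 320.6  44.4 133.3] [255.1 333.3 183.  257.9]
```

View pics/w14.png

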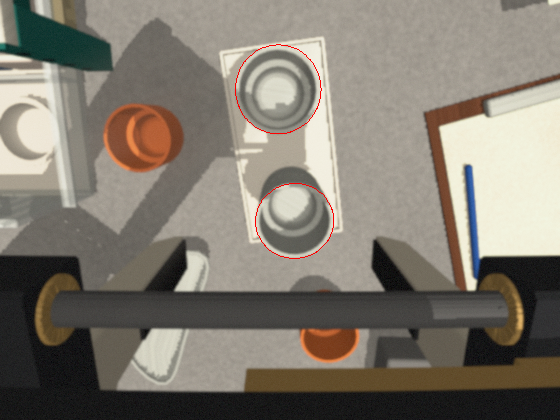

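>>> {"name": "arm_command", "arguments": {
  "commands": [
    {"jaw":0.093,"x":0.04,"y":-0.001,"z":0,"yaw":0},
    {"jaw":0.093,"x":0.045,"y":0,"z":0.02,"yaw":0},
    {"jaw":0.093,"x":0,"y":0,"z":0.04,"yaw":0},
    {"jaw":0.093,"x":0,"y":0,"z":0.04,"yaw":0},
    {"jaw":0.093,"x":0,"y":0,"z":0.025,"yaw":0},
    {"jaw":0.093,"x":0,"y":0,"z":0.01,"yaw":0},
    {"jaw":0.093,"x":0,"y":0,"z":0,"yaw":0},
    {"jaw":0.05,"x":0,"y":0,"z":0,"yaw":0},
    {"jaw":0.05,"x":0,"y":0,"z":0,"yaw":0},
    {"jaw":0.05,"x":0,"y":0,"z":0,"yaw":0},
    {"jaw":0.05,"x":0,"y":0,"z":0,"yaw":0}
  ]
}}

```text
time_s: 22.95
position: [0.5614, -0.3466, 0.1144]
tcp_rot: [3.141, -0.055, 0.002]
contact_force: [0.7, 1.4, 3.0]
finger_gap: 0.0667
```

>>> {"name": "arm_command", "arguments": {
  "commands": [
    {"jaw":0.05,"x":0,"y":0,"z":-0.008,"yaw":0},
    {"jaw":0.05,"x":0,"y":0,"z":-0.015,"yaw":0},
    {"jaw":0.05,"x":0,"y":0,"z":-0.02,"yaw":0},
    {"jaw":0.05,"x":0,"y":0,"z":-0.03,"yaw":0},
    {"jaw":0.05,"x":0,"y":0,"z":-0.03,"yaw":0},
    {"jaw":0.05,"x":0,"y":0,"z":-0.027,"yaw":0},
    {"jaw":0.05,"x":0,"y":0,"z":0,"yaw":0}
  ]
}}

```text
time_s: 23.82
position: [0.5626, -0.3477, 0.2485]
tcp_rot: [3.137, -0.055, 0.009]
contact_force: [0.6, -0.1, -1.2]
finger_gap: 0.0668
```

Run:
```python
from h import *
plan((.5355,-.0766,.245),-92)
snap("wrist","w15")
im,C=snap("side","s15"); A=cv2.resize(im[80:210,250:380],(500,500),interpolation=cv2.INTER_CUBIC); cv2.imwrite("pics/s15c.png",A)
```

```text
t23.82 pos [ 0.5626 -0.3477  0.2485] heading y_tool -92.00 tilt -1.000 gap 0.0668 F [ 0.6 -0.1 -1.2]
  shift now-axes mm [ -36.6 -270.     2.1]  yaw deg -0.00  shift after-turn axes mm [ -36.5 -270.     2.1]
```

View pics/s15c.png

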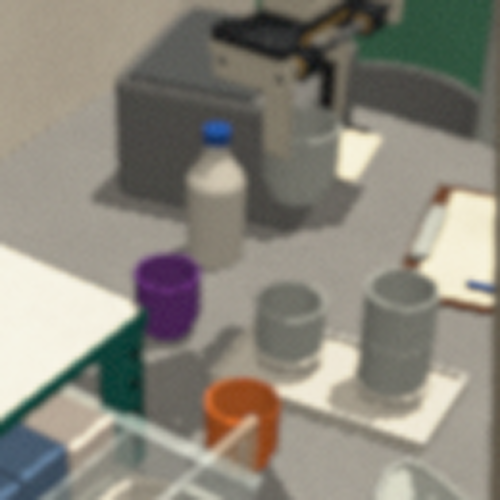

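View pics/w15.png

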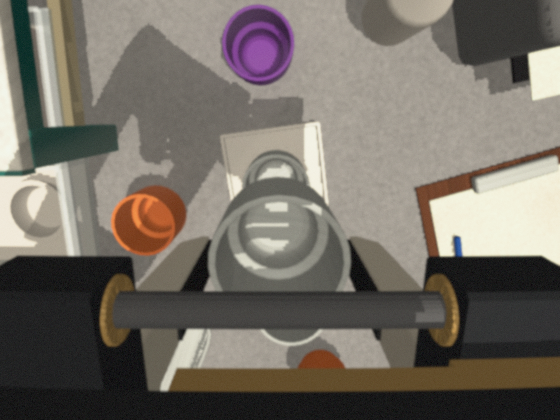

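>>> {"name": "arm_command", "arguments": {
  "commands": [
    {"jaw":0.05,"x":-0.01,"y":-0.015,"z":0,"yaw":0},
    {"jaw":0.05,"x":-0.014,"y":-0.03,"z":0,"yaw":0},
    {"jaw":0.05,"x":-0.0126,"y":-0.04,"z":0,"yaw":0},
    {"jaw":0.05,"x":0,"y":-0.045,"z":0,"yaw":0},
    {"jaw":0.05,"x":0,"y":-0.045,"z":0,"yaw":0},
    {"jaw":0.05,"x":0,"y":-0.04,"z":0,"yaw":0},
    {"jaw":0.05,"x":0,"y":-0.035,"z":0,"yaw":0},
    {"jaw":0.05,"x":0,"y":-0.02,"z":0,"yaw":0},
    {"jaw":0.05,"x":0,"y":0,"z":0,"yaw":0},
    {"jaw":0.05,"x":0,"y":0,"z":0,"yaw":0}
  ]
}}

```text
time_s: 25.18
position: [0.5337, -0.0762, 0.2431]
tcp_rot: [3.141, -0.056, -0.001]
contact_force: [0.9, -0.1, -1.5]
finger_gap: 0.0668
```

Run:
```python
from h import *
plan((.5355,-.0766,.0715),-92)
im,C=snap("wrist","w16")
for c in [(.5355,-.0766,.036),(.543,.1333,.036)]: circ(im,C,c,.0365)
circ(im,C,(.5392,.0284,.085)); p,R,s=pose(); circ(im,C,(p[0],p[1],p[2]+.014))
cv2.imwrite("pics/w16.png",im)
```

```text
t25.18 pos [ 0.5337 -0.0762  0.2431] heading y_tool -92.03 tilt -1.000 gap 0.0668 F [ 0.9 -0.1 -1.5]
  shift now-axes mm [  2.    0.3 171.6]  yaw deg -0.03  shift after-turn axes mm [  2.    0.3 171.6]
```

View pics/w16.png

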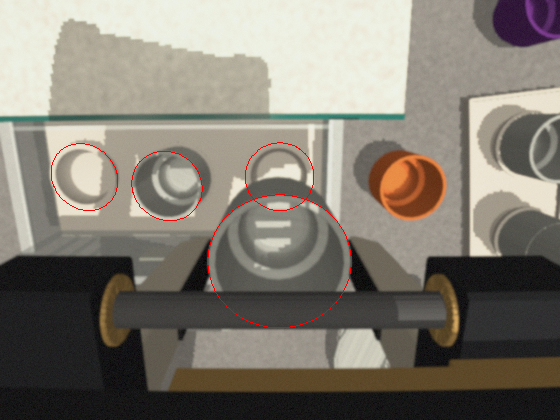

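>>> {"name": "arm_command", "arguments": {
  "commands": [
    {"jaw":0.05,"x":0.002,"y":0,"z":0.02,"yaw":0},
    {"jaw":0.05,"x":0,"y":0,"z":0.04,"yaw":0},
    {"jaw":0.05,"x":0,"y":0,"z":0.04,"yaw":0},
    {"jaw":0.05,"x":0,"y":0,"z":0.03,"yaw":0},
    {"jaw":0.05,"x":0,"y":0,"z":0.02,"yaw":0},
    {"jaw":0.05,"x":0,"y":0,"z":0.008,"yaw":0},
    {"jaw":0.05,"x":0,"y":0,"z":0.004,"yaw":0},
    {"jaw":0.05,"x":0,"y":0,"z":0,"yaw":0}
  ]
}}

```text
time_s: 26.22
position: [0.536, -0.0756, 0.0819]
tcp_rot: [3.141, -0.055, 0.0]
contact_force: [-0.2, -0.1, -2.1]
finger_gap: 0.067
```

>>> {"name": "arm_command", "arguments": {
  "commands": [
    {"jaw":0.05,"x":0,"y":0,"z":0.003,"yaw":0},
    {"jaw":0.05,"x":0,"y":0,"z":0.003,"yaw":0},
    {"jaw":0.05,"x":0,"y":0,"z":0.001,"yaw":0},
    {"jaw":0.05,"x":0,"y":0,"z":0,"yaw":0}
  ]
}}

```text
time_s: 26.72
position: [0.5358, -0.0754, 0.0746]
tcp_rot: [-3.141, 0.055, 0.0]
contact_force: [0.4, 0.0, -0.7]
finger_gap: 0.0671
```

>>> {"name": "arm_command", "arguments": {
  "commands": [
    {"jaw":0.05,"x":0,"y":0.001,"z":0.002,"yaw":0},
    {"jaw":0.05,"x":0,"y":0,"z":0.001,"yaw":0},
    {"jaw":0.05,"x":0,"y":0,"z":0,"yaw":0}
  ]
}}

```text
time_s: 27.1
position: [0.5361, -0.0766, 0.072]
tcp_rot: [3.141, -0.055, 0.001]
contact_force: [-1.2, 0.3, 1.2]
finger_gap: 0.067
```

>>> {"name": "arm_command", "arguments": {
  "commands": [
    {"jaw":0.05,"x":0,"y":0,"z":0.001,"yaw":0},
    {"jaw":0.05,"x":0,"y":0,"z":0,"yaw":0}
  ]
}}

```text
time_s: 27.35
position: [0.5366, -0.0766, 0.0716]
tcp_rot: [3.141, -0.055, 0.003]
contact_force: [-1.6, 0.6, 5.3]
finger_gap: 0.0672
```

>>> {"name": "arm_command", "arguments": {
  "commands": [
    {"jaw":0.085,"x":0,"y":0,"z":0,"yaw":0},
    {"jaw":0.085,"x":0,"y":0,"z":0,"yaw":0},
    {"jaw":0.085,"x":0,"y":0,"z":-0.01,"yaw":0},
    {"jaw":0.085,"x":0,"y":0,"z":-0.03,"yaw":0},
    {"jaw":0.093,"x":0,"y":0,"z":-0.05,"yaw":0},
    {"jaw":0.093,"x":0,"y":0,"z":-0.06,"yaw":0},
    {"jaw":0.093,"x":-0.05,"y":0,"z":-0.03,"yaw":0},
    {"jaw":0.093,"x":-0.05,"y":0,"z":0,"yaw":0},
    {"jaw":0.093,"x":0,"y":0,"z":0,"yaw":0}
  ]
}}

```text
time_s: 28.48
position: [0.4338, -0.0728, 0.2515]
tcp_rot: [3.141, -0.056, 0.002]
contact_force: [0.4, -0.4, 0.1]
finger_gap: 0.0929
```

Run:
```python
from h import *
plan((.4551,-.3555,.102),-92)
im,C=snap("wrist","w17")
circ(im,C,(.5355,-.0766,.085)); circ(im,C,(.5392,.0284,.085))
cv2.imwrite("pics/w17.png",im)
```

```text
t28.48 pos [ 0.4338 -0.0728  0.2515] heading y_tool -92.03 tilt -1.000 gap 0.0929 F [ 0.4 -0.4  0.1]
  shift now-axes mm [ 31.1 281.7 149.7]  yaw deg -0.03  shift after-turn axes mm [ 31.  281.7 149.7]
```

View pics/w17.png

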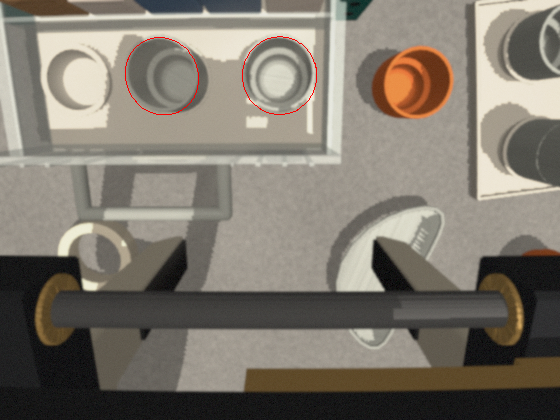

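>>> {"name": "arm_command", "arguments": {
  "commands": [
    {"jaw":0.093,"x":0,"y":0.03,"z":0,"yaw":0},
    {"jaw":0.093,"x":0,"y":0.05,"z":0,"yaw":0},
    {"jaw":0.093,"x":0,"y":0.05,"z":0,"yaw":0},
    {"jaw":0.093,"x":0,"y":0.05,"z":0,"yaw":0},
    {"jaw":0.093,"x":0,"y":0.05,"z":0,"yaw":0},
    {"jaw":0.093,"x":0,"y":0.04,"z":0,"yaw":0},
    {"jaw":0.093,"x":0,"y":0.011,"z":0,"yaw":0},
    {"jaw":0.093,"x":0,"y":0,"z":0,"yaw":0},
    {"jaw":0.093,"x":0,"y":0,"z":0,"yaw":0}
  ]
}}

```text
time_s: 29.65
position: [0.4266, -0.3528, 0.2506]
tcp_rot: [-3.141, 0.053, -0.0]
contact_force: [-0.0, -0.0, 0.1]
finger_gap: 0.0931
```

Run:
```python
from h import *
plan((.4551,-.3555,.102),-92)
im,C=snap("wrist","w18")
print(circ(im,C,(.5616,-.3453,.079)),circ(im,C,(.4551,-.3555,.1275)))
cv2.imwrite("pics/w18.png",im)
```

```text
t29.65 pos [ 0.4266 -0.3528  0.2506] heading y_tool -91.94 tilt -1.000 gap 0.0931 F [-0.  -0.   0.1]
  shift now-axes mm [ 28.6   1.8 148.6]  yaw deg 0.06  shift after-turn axes mm [ 28.6   1.8 148.6]
[228.2 303.1  -5.3  74.6] [240.9 321.9 121.1 201.8]
```

View pics/w18.png

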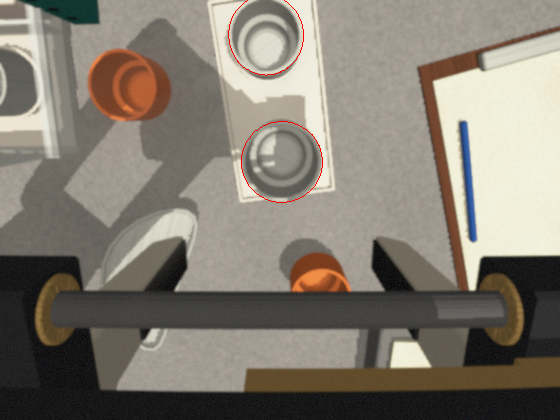

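>>> {"name": "arm_command", "arguments": {
  "commands": [
    {"jaw":0.093,"x":0.029,"y":0.002,"z":0.02,"yaw":0},
    {"jaw":0.093,"x":0,"y":0,"z":0.04,"yaw":0},
    {"jaw":0.093,"x":0,"y":0,"z":0.04,"yaw":0},
    {"jaw":0.093,"x":0,"y":0,"z":0.03,"yaw":0},
    {"jaw":0.093,"x":0,"y":0,"z":0.014,"yaw":0},
    {"jaw":0.093,"x":0,"y":0,"z":0.004,"yaw":0},
    {"jaw":0.093,"x":0,"y":0,"z":0,"yaw":0},
    {"jaw":0.05,"x":0,"y":0,"z":0,"yaw":0},
    {"jaw":0.05,"x":0,"y":0,"z":0,"yaw":0},
    {"jaw":0.05,"x":0,"y":0,"z":0,"yaw":0},
    {"jaw":0.05,"x":0,"y":0,"z":0,"yaw":0}
  ]
}}

```text
time_s: 31.08
position: [0.4551, -0.357, 0.103]
tcp_rot: [3.141, -0.055, 0.001]
contact_force: [-0.3, -1.1, 1.4]
finger_gap: 0.0642
```

>>> {"name": "arm_command", "arguments": {
  "commands": [
    {"jaw":0.05,"x":0,"y":0,"z":-0.008,"yaw":0},
    {"jaw":0.05,"x":0,"y":0,"z":-0.015,"yaw":0},
    {"jaw":0.05,"x":0,"y":0,"z":-0.02,"yaw":0},
    {"jaw":0.05,"x":0,"y":0,"z":-0.03,"yaw":0},
    {"jaw":0.05,"x":0,"y":0,"z":-0.04,"yaw":0},
    {"jaw":0.05,"x":0,"y":0,"z":-0.03,"yaw":0},
    {"jaw":0.05,"x":0,"y":0,"z":0,"yaw":0}
  ]
}}

```text
time_s: 31.95
position: [0.4565, -0.3582, 0.2504]
tcp_rot: [3.136, -0.055, 0.009]
contact_force: [0.2, 0.0, -2.5]
finger_gap: 0.0634
```

Run:
```python
from h import *
plan((.5355,-.0766,.245),-92)
im,C=snap("wrist","w19"); p,R,s=pose(); circ(im,C,(p[0],p[1],p[2]+.0255)); cv2.imwrite("pics/w19.png",im)
im,C=snap("side","s19"); A=cv2.resize(im[80:210,250:380],(500,500),interpolation=cv2.INTER_CUBIC); cv2.imwrite("pics/s19c.png",A)
```

```text
t31.95 pos [ 0.4565 -0.3582  0.2504] heading y_tool -92.01 tilt -1.000 gap 0.0634 F [ 0.2  0.  -2.5]
  shift now-axes mm [  69.1 -284.2    4.3]  yaw deg -0.01  shift after-turn axes mm [  69.1 -284.2    4.3]
```

View pics/s19c.png

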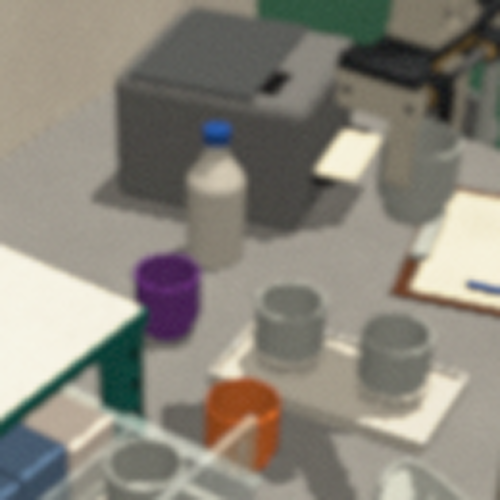

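View pics/w19.png

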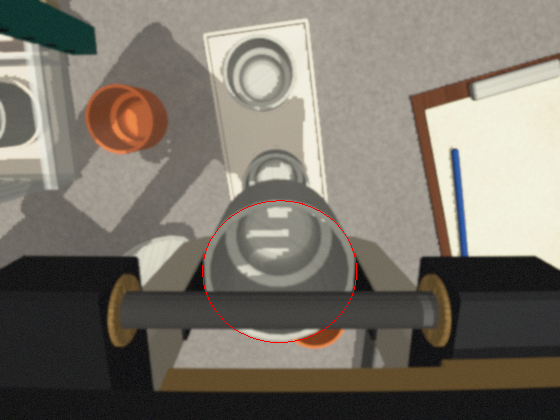

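>>> {"name": "arm_command", "arguments": {
  "commands": [
    {"jaw":0.05,"x":0.005,"y":-0.014,"z":0,"yaw":0},
    {"jaw":0.05,"x":0.008,"y":-0.03,"z":0,"yaw":0},
    {"jaw":0.05,"x":0.01,"y":-0.04,"z":0,"yaw":0},
    {"jaw":0.05,"x":0.012,"y":-0.045,"z":0,"yaw":0},
    {"jaw":0.05,"x":0.012,"y":-0.045,"z":0,"yaw":0},
    {"jaw":0.05,"x":0.01,"y":-0.045,"z":0,"yaw":0},
    {"jaw":0.05,"x":0.008,"y":-0.035,"z":0,"yaw":0},
    {"jaw":0.05,"x":0.005,"y":-0.02,"z":0,"yaw":0},
    {"jaw":0.05,"x":0,"y":-0.01,"z":0,"yaw":0},
    {"jaw":0.05,"x":0,"y":0,"z":0,"yaw":0},
    {"jaw":0.05,"x":0,"y":0,"z":0,"yaw":0}
  ]
}}

```text
time_s: 33.42
position: [0.5346, -0.076, 0.2453]
tcp_rot: [3.141, -0.056, -0.001]
contact_force: [-0.1, -1.1, -1.1]
finger_gap: 0.0643
```

Run:
```python
from h import *
plan((.5358,-.0766,.109),-92)
im,C=snap("wrist","w20")
circ(im,C,(.5355,-.0766,.085)); circ(im,C,(.5392,.0284,.085)); p,R,s=pose(); circ(im,C,(p[0],p[1],p[2]+.0245))
cv2.imwrite("pics/w20.png",im)
```

```text
t33.42 pos [ 0.5346 -0.076   0.2453] heading y_tool -92.04 tilt -1.000 gap 0.0643 F [-0.1 -1.1 -1.1]
  shift now-axes mm [  1.3   0.5 136.3]  yaw deg -0.04  shift after-turn axes mm [  1.3   0.5 136.3]
```

View pics/w20.png

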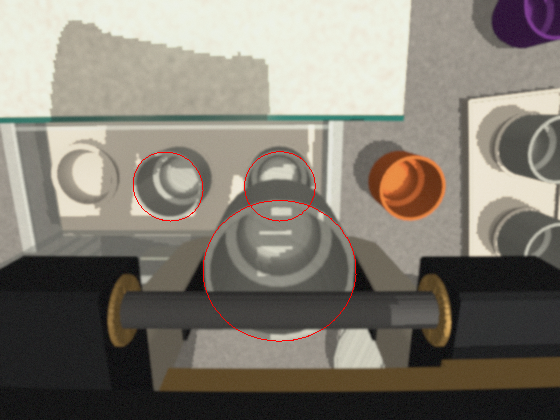

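>>> {"name": "arm_command", "arguments": {
  "commands": [
    {"jaw":0.05,"x":0.001,"y":0,"z":0.02,"yaw":0},
    {"jaw":0.05,"x":0,"y":0,"z":0.04,"yaw":0},
    {"jaw":0.05,"x":0,"y":0,"z":0.035,"yaw":0},
    {"jaw":0.05,"x":0,"y":0,"z":0.012,"yaw":0},
    {"jaw":0.05,"x":0,"y":0,"z":0.008,"yaw":0},
    {"jaw":0.05,"x":0,"y":0,"z":0,"yaw":0}
  ]
}}

```text
time_s: 34.22
position: [0.5362, -0.0757, 0.131]
tcp_rot: [3.141, -0.055, 0.001]
contact_force: [-0.3, 0.6, -1.3]
finger_gap: 0.0642
```

Run:
```python
from h import *
plan((.5358,-.0766,.109),-92)
```

```text
t34.23 pos [ 0.5362 -0.0757  0.131 ] heading y_tool -92.01 tilt -1.000 gap 0.0642 F [-0.3  0.6 -1.3]
  shift now-axes mm [-0.4  0.9 22. ]  yaw deg -0.01  shift after-turn axes mm [-0.4  0.9 22. ]
```

>>> {"name": "arm_command", "arguments": {
  "commands": [
    {"jaw":0.05,"x":0,"y":0.001,"z":0.004,"yaw":0},
    {"jaw":0.05,"x":0,"y":0,"z":0.004,"yaw":0},
    {"jaw":0.05,"x":0,"y":0,"z":0.004,"yaw":0},
    {"jaw":0.05,"x":0,"y":0,"z":0.003,"yaw":0},
    {"jaw":0.05,"x":0,"y":0,"z":0,"yaw":0}
  ]
}}

```text
time_s: 34.85
position: [0.5356, -0.0764, 0.1152]
tcp_rot: [-3.141, 0.055, 0.001]
contact_force: [-0.8, -0.6, -1.9]
finger_gap: 0.064
```

>>> {"name": "arm_command", "arguments": {
  "commands": [
    {"jaw":0.05,"x":0,"y":0,"z":0.003,"yaw":0},
    {"jaw":0.05,"x":0,"y":0,"z":0.001,"yaw":0},
    {"jaw":0.05,"x":0,"y":0,"z":0,"yaw":0}
  ]
}}

```text
time_s: 35.22
position: [0.5358, -0.0764, 0.1115]
tcp_rot: [-3.141, 0.055, 0.0]
contact_force: [0.0, 0.6, -0.8]
finger_gap: 0.0639
```

>>> {"name": "arm_command", "arguments": {
  "commands": [
    {"jaw":0.05,"x":0,"y":0,"z":0.001,"yaw":0},
    {"jaw":0.05,"x":0,"y":0,"z":0.001,"yaw":0},
    {"jaw":0.05,"x":0,"y":0,"z":0,"yaw":0}
  ]
}}

```text
time_s: 35.6
position: [0.5358, -0.0764, 0.1096]
tcp_rot: [-3.141, 0.055, 0.0]
contact_force: [-0.5, 0.4, -0.7]
finger_gap: 0.0636
```

>>> {"name": "arm_command", "arguments": {
  "commands": [
    {"jaw":0.05,"x":0,"y":0,"z":0.001,"yaw":0},
    {"jaw":0.05,"x":0,"y":0,"z":0.001,"yaw":0},
    {"jaw":0.05,"x":0,"y":0,"z":0,"yaw":0}
  ]
}}

```text
time_s: 35.98
position: [0.5365, -0.0767, 0.1087]
tcp_rot: [3.141, -0.055, 0.002]
contact_force: [-1.7, 1.0, 5.1]
finger_gap: 0.0639
```

Contact at the expected height; release and rise.

>>> {"name": "arm_command", "arguments": {
  "commands": [
    {"jaw":0.085,"x":0,"y":0,"z":0,"yaw":0},
    {"jaw":0.085,"x":0,"y":0,"z":0,"yaw":0},
    {"jaw":0.085,"x":0,"y":0,"z":-0.01,"yaw":0},
    {"jaw":0.085,"x":0,"y":0,"z":-0.03,"yaw":0},
    {"jaw":0.093,"x":0,"y":0,"z":-0.05,"yaw":0},
    {"jaw":0.093,"x":0,"y":0,"z":-0.05,"yaw":0},
    {"jaw":0.093,"x":-0.05,"y":0,"z":0,"yaw":0},
    {"jaw":0.093,"x":-0.05,"y":0,"z":0,"yaw":0},
    {"jaw":0.093,"x":0,"y":0,"z":0,"yaw":0}
  ]
}}

```text
time_s: 37.1
position: [0.4336, -0.0728, 0.2481]
tcp_rot: [3.141, -0.056, 0.001]
contact_force: [0.9, 0.7, -0.8]
finger_gap: 0.0924
```

Run:
```python
from h import *
plan((.5616,-.346,.054),-92)
im,C=snap("wrist","w21")
circ(im,C,(.5355,-.0766,.134)); circ(im,C,(.5392,.0284,.085)); circ(im,C,(.543,.1333,.036),.0365)
cv2.imwrite("pics/w21.png",im)
```

```text
t37.10 pos [ 0.4336 -0.0728  0.2481] heading y_tool -92.03 tilt -1.000 gap 0.0924 F [ 0.9  0.7 -0.8]
  shift now-axes mm [137.5 268.5 194.2]  yaw deg -0.03  shift after-turn axes mm [137.4 268.6 194.2]
```

View pics/w21.png

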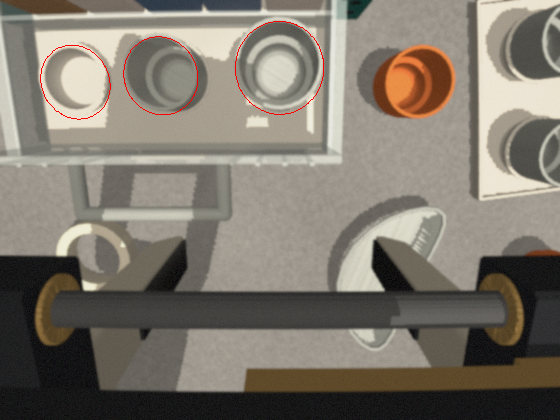

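>>> {"name": "arm_command", "arguments": {
  "commands": [
    {"jaw":0.093,"x":0,"y":0.03,"z":0,"yaw":0},
    {"jaw":0.093,"x":0,"y":0.05,"z":0,"yaw":0},
    {"jaw":0.093,"x":0.01,"y":0.05,"z":0,"yaw":0},
    {"jaw":0.093,"x":0.015,"y":0.05,"z":0,"yaw":0},
    {"jaw":0.093,"x":0.015,"y":0.045,"z":0,"yaw":0},
    {"jaw":0.093,"x":0.015,"y":0.035,"z":0,"yaw":0},
    {"jaw":0.093,"x":0,"y":0.009,"z":0,"yaw":0},
    {"jaw":0.093,"x":0,"y":0,"z":0,"yaw":0},
    {"jaw":0.093,"x":0,"y":0,"z":0,"yaw":0}
  ]
}}

```text
time_s: 38.28
position: [0.4817, -0.3428, 0.2478]
tcp_rot: [-3.141, 0.054, -0.0]
contact_force: [0.3, 0.4, 0.2]
finger_gap: 0.0925
```

Run:
```python
from h import *
plan((.5616,-.346,.054),-92)
im,C=snap("wrist","w22")
print(circ(im,C,(.5616,-.346,.079)),circ(im,C,(.4551,-.3565,.0785)))
cv2.imwrite("pics/w22.png",im)
```

```text
t38.27 pos [ 0.4817 -0.3428  0.2478] heading y_tool -91.96 tilt -1.000 gap 0.0925 F [0.3 0.4 0.2]
  shift now-axes mm [ 79.9   0.5 193.8]  yaw deg 0.04  shift after-turn axes mm [ 79.9   0.4 193.8]
[243.3 316.   61.  136.3] [260.3 327.7 178.8 243.8]
```

View pics/w22.png

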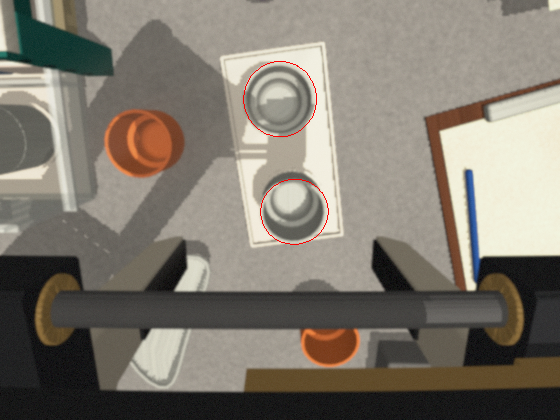

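>>> {"name": "arm_command", "arguments": {
  "commands": [
    {"jaw":0.093,"x":0.04,"y":0,"z":0.02,"yaw":0},
    {"jaw":0.093,"x":0.04,"y":0.001,"z":0.04,"yaw":0},
    {"jaw":0.093,"x":0,"y":0,"z":0.05,"yaw":0},
    {"jaw":0.093,"x":0,"y":0,"z":0.04,"yaw":0},
    {"jaw":0.093,"x":0,"y":0,"z":0.03,"yaw":0},
    {"jaw":0.093,"x":0,"y":0,"z":0.014,"yaw":0},
    {"jaw":0.093,"x":0,"y":0,"z":0,"yaw":0},
    {"jaw":0.05,"x":0,"y":0,"z":0,"yaw":0},
    {"jaw":0.05,"x":0,"y":0,"z":0,"yaw":0},
    {"jaw":0.05,"x":0,"y":0,"z":0,"yaw":0},
    {"jaw":0.05,"x":0,"y":0,"z":0,"yaw":0}
  ]
}}

```text
time_s: 39.7
position: [0.5622, -0.347, 0.0551]
tcp_rot: [-3.141, 0.055, -0.002]
contact_force: [0.1, 5.0, 6.3]
finger_gap: 0.0671
```

>>> {"name": "arm_command", "arguments": {
  "commands": [
    {"jaw":0.05,"x":0,"y":0,"z":-0.008,"yaw":0},
    {"jaw":0.05,"x":0,"y":0,"z":-0.015,"yaw":0},
    {"jaw":0.05,"x":0,"y":0,"z":-0.025,"yaw":0},
    {"jaw":0.05,"x":0,"y":0,"z":-0.04,"yaw":0},
    {"jaw":0.05,"x":0,"y":0,"z":-0.045,"yaw":0},
    {"jaw":0.05,"x":0,"y":0,"z":-0.04,"yaw":0},
    {"jaw":0.05,"x":0,"y":0,"z":-0.02,"yaw":0},
    {"jaw":0.05,"x":0,"y":0,"z":0,"yaw":0},
    {"jaw":0.05,"x":0,"y":0,"z":0,"yaw":0}
  ]
}}

```text
time_s: 40.83
position: [0.5606, -0.3471, 0.2443]
tcp_rot: [-3.139, 0.055, 0.004]
contact_force: [-0.9, -0.1, -1.7]
finger_gap: 0.0674
```

Run:
```python
from h import *
plan((.5396,.0284,.245),-92)
im,C=snap("wrist","w23"); p,R,s=pose(); circ(im,C,(p[0],p[1],p[2]+.0245)); cv2.imwrite("pics/w23.png",im)
```

```text
t40.83 pos [ 0.5606 -0.3471  0.2443] heading y_tool -92.01 tilt -1.000 gap 0.0674 F [-0.9 -0.1 -1.7]
  shift now-axes mm [ -34.2 -374.5    0. ]  yaw deg -0.01  shift after-turn axes mm [ -34.1 -374.5    0. ]
```

View pics/w23.png

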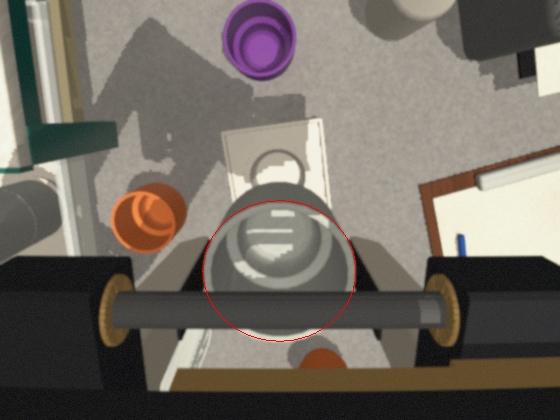

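>>> {"name": "arm_command", "arguments": {
  "commands": [
    {"jaw":0.05,"x":-0.01,"y":-0.018,"z":0,"yaw":0},
    {"jaw":0.05,"x":-0.012,"y":-0.035,"z":0,"yaw":0},
    {"jaw":0.05,"x":-0.012,"y":-0.045,"z":0,"yaw":0},
    {"jaw":0.05,"x":0,"y":-0.045,"z":0,"yaw":0},
    {"jaw":0.05,"x":0,"y":-0.045,"z":0,"yaw":0},
    {"jaw":0.05,"x":0,"y":-0.045,"z":0,"yaw":0},
    {"jaw":0.05,"x":0,"y":-0.045,"z":0,"yaw":0},
    {"jaw":0.05,"x":0,"y":-0.045,"z":0,"yaw":0},
    {"jaw":0.05,"x":0,"y":-0.035,"z":0,"yaw":0},
    {"jaw":0.05,"x":0,"y":-0.016,"z":0,"yaw":0},
    {"jaw":0.05,"x":0,"y":0,"z":0,"yaw":0},
    {"jaw":0.05,"x":0,"y":0,"z":0,"yaw":0}
  ]
}}

```text
time_s: 42.38
position: [0.5404, 0.0264, 0.2461]
tcp_rot: [3.141, -0.056, -0.001]
contact_force: [0.0, 1.0, -1.4]
finger_gap: 0.0672
```

Run:
```python
from h import *
plan((.5396,.0284,.109),-92)
im,C=snap("wrist","w24")
circ(im,C,(.5355,-.0766,.134)); circ(im,C,(.5392,.0284,.085)); p,R,s=pose(); circ(im,C,(p[0],p[1],p[2]+.0245))
cv2.imwrite("pics/w24.png",im)
```

```text
t42.38 pos [0.5404 0.0264 0.2461] heading y_tool -92.05 tilt -1.000 gap 0.0672 F [ 0.   1.  -1.4]
  shift now-axes mm [ -0.7  -2.1 137.1]  yaw deg -0.05  shift after-turn axes mm [ -0.7  -2.1 137.1]
```

View pics/w24.png

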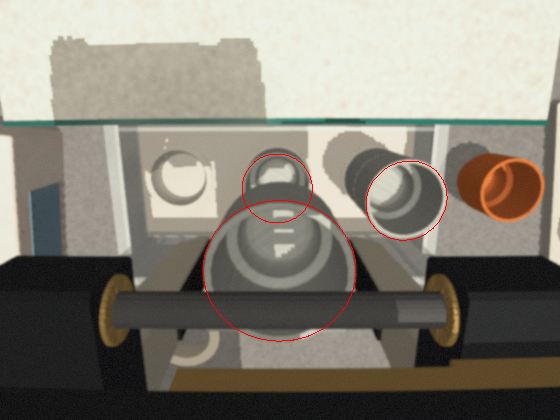

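>>> {"name": "arm_command", "arguments": {
  "commands": [
    {"jaw":0.05,"x":0,"y":-0.002,"z":0.02,"yaw":0},
    {"jaw":0.05,"x":0,"y":0,"z":0.04,"yaw":0},
    {"jaw":0.05,"x":0,"y":0,"z":0.035,"yaw":0},
    {"jaw":0.05,"x":0,"y":0,"z":0.012,"yaw":0},
    {"jaw":0.05,"x":0,"y":0,"z":0.006,"yaw":0},
    {"jaw":0.05,"x":0,"y":0,"z":0,"yaw":0}
  ]
}}

```text
time_s: 43.18
position: [0.5411, 0.0293, 0.1343]
tcp_rot: [3.141, -0.055, 0.002]
contact_force: [-0.2, 0.2, -0.3]
finger_gap: 0.0674
```

Run:
```python
from h import *
plan((.540,.0284,.109),-92)
im,C=snap("wrist","w25")
```

```text
t43.17 pos [0.5411 0.0293 0.1343] heading y_tool -92.02 tilt -1.000 gap 0.0674 F [-0.2  0.2 -0.3]
  shift now-axes mm [-1.1  0.9 25.3]  yaw deg -0.02  shift after-turn axes mm [-1.1  0.9 25.3]
```

View pics/w25.png

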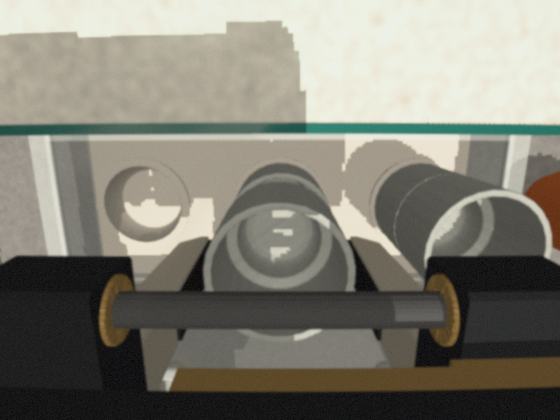

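Aligned; go down in small steps.

>>> {"name": "arm_command", "arguments": {
  "commands": [
    {"jaw":0.05,"x":-0.001,"y":0.001,"z":0.004,"yaw":0},
    {"jaw":0.05,"x":0,"y":0,"z":0.004,"yaw":0},
    {"jaw":0.05,"x":0,"y":0,"z":0.004,"yaw":0},
    {"jaw":0.05,"x":0,"y":0,"z":0.004,"yaw":0},
    {"jaw":0.05,"x":0,"y":0,"z":0.004,"yaw":0},
    {"jaw":0.05,"x":0,"y":0,"z":0,"yaw":0}
  ]
}}

```text
time_s: 43.98
position: [0.5392, 0.0285, 0.1131]
tcp_rot: [-3.141, 0.055, 0.001]
contact_force: [1.2, 0.3, -1.2]
finger_gap: 0.0668
```

>>> {"name": "arm_command", "arguments": {
  "commands": [
    {"jaw":0.05,"x":0,"y":0,"z":0.002,"yaw":0},
    {"jaw":0.05,"x":0,"y":0,"z":0.002,"yaw":0},
    {"jaw":0.05,"x":0,"y":0,"z":0,"yaw":0}
  ]
}}

```text
time_s: 44.35
position: [0.5397, 0.0285, 0.1098]
tcp_rot: [-3.141, 0.055, -0.001]
contact_force: [-0.5, -0.4, 0.7]
finger_gap: 0.0673
```

>>> {"name": "arm_command", "arguments": {
  "commands": [
    {"jaw":0.05,"x":0,"y":0,"z":0.001,"yaw":0},
    {"jaw":0.05,"x":0,"y":0,"z":0.001,"yaw":0},
    {"jaw":0.05,"x":0,"y":0,"z":0,"yaw":0}
  ]
}}

```text
time_s: 44.72
position: [0.5405, 0.0285, 0.1091]
tcp_rot: [-3.141, 0.055, -0.004]
contact_force: [-1.4, 0.2, 6.8]
finger_gap: 0.0672
```

>>> {"name": "arm_command", "arguments": {
  "commands": [
    {"jaw":0.082,"x":0,"y":0,"z":0,"yaw":0},
    {"jaw":0.082,"x":0,"y":0,"z":0,"yaw":0},
    {"jaw":0.082,"x":0,"y":0,"z":-0.01,"yaw":0},
    {"jaw":0.082,"x":0,"y":0,"z":-0.03,"yaw":0},
    {"jaw":0.093,"x":0,"y":0,"z":-0.05,"yaw":0},
    {"jaw":0.093,"x":0,"y":0,"z":-0.05,"yaw":0},
    {"jaw":0.093,"x":-0.05,"y":0,"z":0,"yaw":0},
    {"jaw":0.093,"x":-0.05,"y":0,"z":0,"yaw":0},
    {"jaw":0.093,"x":0,"y":0,"z":0,"yaw":0}
  ]
}}

```text
time_s: 45.85
position: [0.4372, 0.0322, 0.248]
tcp_rot: [-3.141, 0.054, -0.001]
contact_force: [0.3, -0.6, 0.1]
finger_gap: 0.0934
```

Run:
```python
from h import *
plan((.4,-.3528,.25),-92)
im,C=snap("wrist","w26")
circ(im,C,(.5355,-.0766,.134)); circ(im,C,(.5396,.0284,.134)); circ(im,C,(.543,.1333,.036),.0365)
cv2.imwrite("pics/w26.png",im)
```

```text
t45.85 pos [0.4372 0.0322 0.248 ] heading y_tool -91.99 tilt -1.000 gap 0.0934 F [ 0.3 -0.6  0.1]
  shift now-axes mm [-23.8 386.   -2. ]  yaw deg 0.01  shift after-turn axes mm [-23.7 386.1  -2. ]
```

View pics/w26.png

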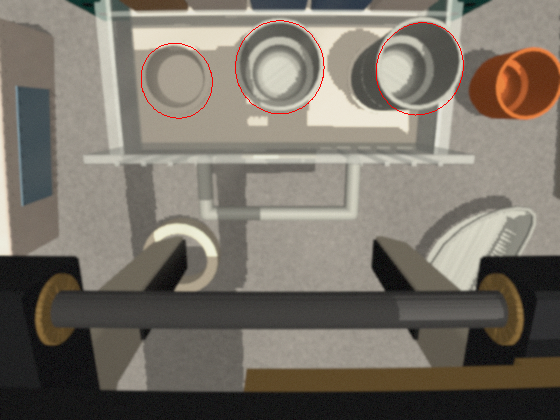

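Four seated. Back for the last pot, P4.

>>> {"name": "arm_command", "arguments": {
  "commands": [
    {"jaw":0.093,"x":0,"y":0.03,"z":0,"yaw":0},
    {"jaw":0.093,"x":0,"y":0.05,"z":0,"yaw":0},
    {"jaw":0.093,"x":0,"y":0.05,"z":0,"yaw":0},
    {"jaw":0.093,"x":0,"y":0.05,"z":0,"yaw":0},
    {"jaw":0.093,"x":0,"y":0.05,"z":0,"yaw":0},
    {"jaw":0.093,"x":0,"y":0.05,"z":0,"yaw":0},
    {"jaw":0.093,"x":0,"y":0.05,"z":0,"yaw":0},
    {"jaw":0.093,"x":0,"y":0.044,"z":0,"yaw":0},
    {"jaw":0.093,"x":0,"y":0.012,"z":0,"yaw":0},
    {"jaw":0.093,"x":0,"y":0,"z":0,"yaw":0},
    {"jaw":0.093,"x":0,"y":0,"z":0,"yaw":0}
  ]
}}

```text
time_s: 47.28
position: [0.4266, -0.3528, 0.2477]
tcp_rot: [-3.141, 0.053, -0.0]
contact_force: [-0.4, 0.1, -0.5]
finger_gap: 0.0932
```

Run:
```python
from h import *
plan((.4553,-.3568,.0645),-92)
im,C=snap("wrist","w27")
print(circ(im,C,(.4553,-.3568,.0785)))
cv2.imwrite("pics/w27.png",im)
```

```text
t47.27 pos [ 0.4266 -0.3528  0.2477] heading y_tool -91.95 tilt -1.000 gap 0.0932 F [-0.4  0.1 -0.5]
  shift now-axes mm [ 28.8   3.1 183.2]  yaw deg 0.05  shift after-turn axes mm [ 28.8   3.1 183.2]
[247.4 317.5 119.9 190.1]
```

View pics/w27.png

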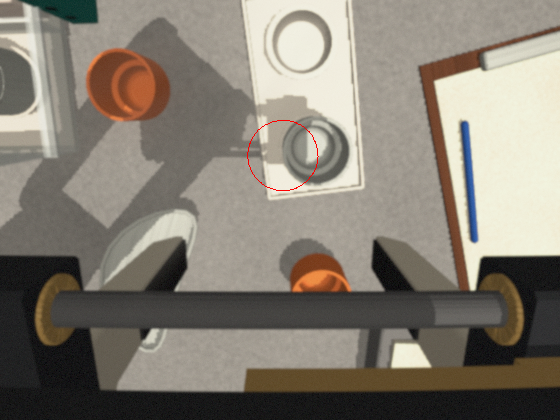

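Run:
```python
from h import *
im,C=snap("wrist","w28")
p=onz(C,(315.5,150),.0785)
from scipy.optimize import least_squares
S=cv2.resize(im[90:210,250:390],None,fx=4,fy=4,interpolation=cv2.INTER_CUBIC)
o=im.copy(); print(p,circ(o,C,p)); 
O=cv2.resize(o[90:210,250:390],None,fx=4,fy=4,interpolation=cv2.INTER_CUBIC)
cv2.imwrite("pics/w28.png",O)
plan((p[0],p[1],.0645),-92)
```

```text
[ 0.45968798 -0.38797429  0.0785    ] [280.3 350.6 113.8 184.6]
t47.38 pos [ 0.4266 -0.3527  0.2479] heading y_tool -91.92 tilt -1.000 gap 0.0929 F [ 0.7  0.7 -0.2]
  shift now-axes mm [ 34.2  34.1 183.4]  yaw deg 0.08  shift after-turn axes mm [ 34.3  34.1 183.4]
```

View pics/w28.png

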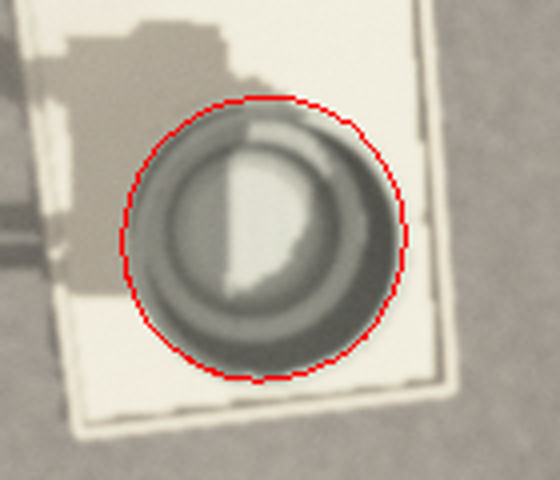

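>>> {"name": "arm_command", "arguments": {
  "commands": [
    {"jaw":0.093,"x":0.034,"y":0.034,"z":0.02,"yaw":0},
    {"jaw":0.093,"x":0,"y":0,"z":0.04,"yaw":0},
    {"jaw":0.093,"x":0,"y":0,"z":0.03,"yaw":0},
    {"jaw":0.093,"x":0,"y":0,"z":0,"yaw":0},
    {"jaw":0.093,"x":0,"y":0,"z":0,"yaw":0}
  ]
}}

```text
time_s: 48.0
position: [0.4597, -0.389, 0.1595]
tcp_rot: [3.14, -0.054, 0.002]
contact_force: [0.7, -0.4, 0.1]
finger_gap: 0.0929
```

Run:
```python
from h import *
im,C=snap("wrist","w29"); p=(.4597,-.388,.0785); print(circ(im,C,p)); cv2.imwrite("pics/w29.png",im)
plan((p[0],p[1],.0645),-92)
```

```text
[231.  322.6 164.7 253.2]
t48.05 pos [ 0.4599 -0.3894  0.1601] heading y_tool -91.98 tilt -1.000 gap 0.0932 F [ 0.3  0.6 -0.1]
  shift now-axes mm [-0.5 -1.6 95.6]  yaw deg 0.02  shift after-turn axes mm [-0.5 -1.6 95.6]
```

View pics/w29.png

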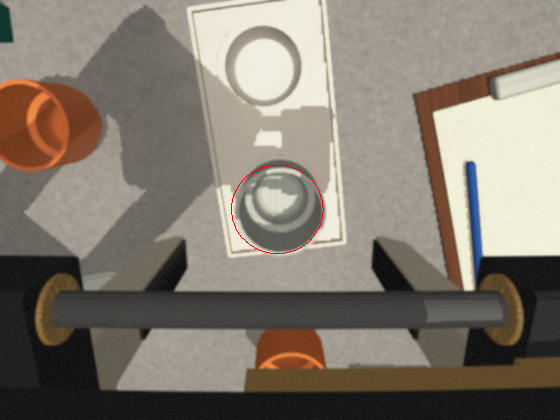

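>>> {"name": "arm_command", "arguments": {
  "commands": [
    {"jaw":0.093,"x":0,"y":0,"z":0.03,"yaw":0},
    {"jaw":0.093,"x":0,"y":0,"z":0.035,"yaw":0},
    {"jaw":0.093,"x":0,"y":0,"z":0.02,"yaw":0},
    {"jaw":0.093,"x":0,"y":0,"z":0.01,"yaw":0},
    {"jaw":0.093,"x":0,"y":0,"z":0,"yaw":0},
    {"jaw":0.05,"x":0,"y":0,"z":0,"yaw":0},
    {"jaw":0.05,"x":0,"y":0,"z":0,"yaw":0},
    {"jaw":0.05,"x":0,"y":0,"z":0,"yaw":0},
    {"jaw":0.05,"x":0,"y":0,"z":0,"yaw":0}
  ]
}}

```text
time_s: 49.18
position: [0.4592, -0.3892, 0.0633]
tcp_rot: [3.141, -0.055, 0.001]
contact_force: [-0.1, 0.9, 3.6]
finger_gap: 0.0655
```

>>> {"name": "arm_command", "arguments": {
  "commands": [
    {"jaw":0.05,"x":0,"y":0,"z":-0.008,"yaw":0},
    {"jaw":0.05,"x":0,"y":0,"z":-0.015,"yaw":0},
    {"jaw":0.05,"x":0,"y":0,"z":-0.025,"yaw":0},
    {"jaw":0.05,"x":0,"y":0,"z":-0.04,"yaw":0},
    {"jaw":0.05,"x":0,"y":0,"z":-0.045,"yaw":0},
    {"jaw":0.05,"x":0,"y":0,"z":-0.035,"yaw":0},
    {"jaw":0.05,"x":0,"y":0,"z":-0.02,"yaw":0},
    {"jaw":0.05,"x":0,"y":0,"z":0,"yaw":0},
    {"jaw":0.05,"x":0,"y":0,"z":0,"yaw":0}
  ]
}}

```text
time_s: 50.3
position: [0.4583, -0.3884, 0.2487]
tcp_rot: [-3.139, 0.055, 0.003]
contact_force: [0.9, -0.1, -2.0]
finger_gap: 0.0655
```

Run:
```python
from h import *
im,C=snap("wrist","w30"); p,R,s=pose(); circ(im,C,(p[0],p[1],p[2]+.014)); cv2.imwrite("pics/w30.png",im)
plan((.543,.1335,.248),-92)
```

```text
t50.35 pos [ 0.4582 -0.3882  0.2483] heading y_tool -92.00 tilt -1.000 gap 0.0653 F [-0.4 -0.3 -1.7]
  shift now-axes mm [  66.6 -524.4    1.4]  yaw deg -0.00  shift after-turn axes mm [  66.6 -524.4    1.4]
```

View pics/w30.png

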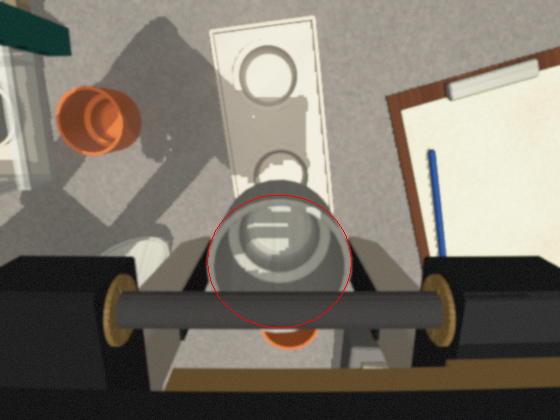

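>>> {"name": "arm_command", "arguments": {
  "commands": [
    {"jaw":0.05,"x":0.004,"y":-0.02,"z":0,"yaw":0},
    {"jaw":0.05,"x":0.008,"y":-0.035,"z":0,"yaw":0},
    {"jaw":0.05,"x":0.01,"y":-0.045,"z":0,"yaw":0},
    {"jaw":0.05,"x":0.01,"y":-0.05,"z":0,"yaw":0},
    {"jaw":0.05,"x":0.01,"y":-0.05,"z":0,"yaw":0},
    {"jaw":0.05,"x":0.01,"y":-0.05,"z":0,"yaw":0},
    {"jaw":0.05,"x":0.01,"y":-0.05,"z":0,"yaw":0},
    {"jaw":0.05,"x":0.0046,"y":-0.05,"z":0,"yaw":0},
    {"jaw":0.05,"x":0,"y":-0.05,"z":0,"yaw":0},
    {"jaw":0.05,"x":0,"y":-0.05,"z":0,"yaw":0},
    {"jaw":0.05,"x":0,"y":-0.045,"z":0,"yaw":0},
    {"jaw":0.05,"x":0,"y":-0.02,"z":0,"yaw":0}
  ]
}}

```text
time_s: 51.85
position: [0.5422, 0.1264, 0.2496]
tcp_rot: [-3.141, 0.05, 0.003]
contact_force: [0.6, -0.8, -2.4]
finger_gap: 0.0653
```

>>> {"name": "arm_command", "arguments": {
  "commands": [
    {"jaw":0.05,"x":0,"y":-0.009,"z":0,"yaw":0},
    {"jaw":0.05,"x":0,"y":0,"z":0,"yaw":0},
    {"jaw":0.05,"x":0,"y":0,"z":0,"yaw":0}
  ]
}}

```text
time_s: 52.22
position: [0.5438, 0.1312, 0.2506]
tcp_rot: [3.141, -0.057, -0.0]
contact_force: [-0.0, 1.0, -2.0]
finger_gap: 0.0653
```

Run:
```python
from h import *
im,C=snap("wrist","w31"); p,R,s=pose(); circ(im,C,(p[0],p[1],p[2]+.015)); circ(im,C,(.543,.1335,.036),.0365); circ(im,C,(.5396,.0284,.134)); cv2.imwrite("pics/w31.png",im)
plan((.5433,.1335,.0705),-92)
```

```text
t52.27 pos [0.5439 0.1311 0.2506] heading y_tool -92.10 tilt -1.000 gap 0.0659 F [ 0.6  0.3 -1.2]
  shift now-axes mm [ -0.7  -2.4 180.1]  yaw deg -0.10  shift after-turn axes mm [ -0.7  -2.4 180.1]
```

View pics/w31.png

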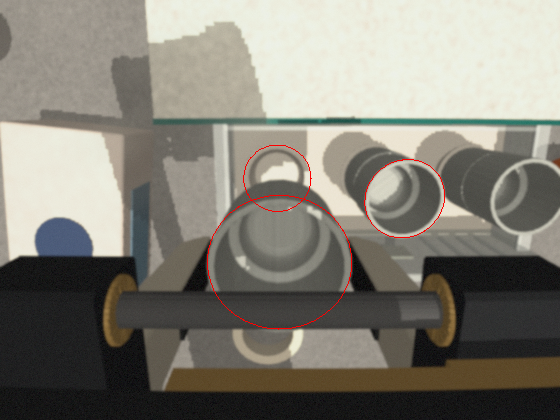

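>>> {"name": "arm_command", "arguments": {
  "commands": [
    {"jaw":0.05,"x":-0.001,"y":-0.002,"z":0.02,"yaw":0},
    {"jaw":0.05,"x":0,"y":0,"z":0.045,"yaw":0},
    {"jaw":0.05,"x":0,"y":0,"z":0.045,"yaw":0},
    {"jaw":0.05,"x":0,"y":0,"z":0.03,"yaw":0},
    {"jaw":0.05,"x":0,"y":0,"z":0.02,"yaw":0},
    {"jaw":0.05,"x":0,"y":0,"z":0.008,"yaw":0},
    {"jaw":0.05,"x":0,"y":0,"z":0.004,"yaw":0},
    {"jaw":0.05,"x":0,"y":0,"z":0,"yaw":0}
  ]
}}

```text
time_s: 53.28
position: [0.543, 0.1343, 0.079]
tcp_rot: [3.141, -0.055, 0.001]
contact_force: [-0.1, -0.3, -1.9]
finger_gap: 0.0657
```

>>> {"name": "arm_command", "arguments": {
  "commands": [
    {"jaw":0.05,"x":0,"y":0,"z":0.002,"yaw":0},
    {"jaw":0.05,"x":0,"y":0,"z":0.002,"yaw":0},
    {"jaw":0.05,"x":0,"y":0,"z":0,"yaw":0}
  ]
}}

```text
time_s: 53.65
position: [0.5428, 0.1344, 0.0746]
tcp_rot: [3.141, -0.055, -0.0]
contact_force: [-0.0, 0.4, -1.1]
finger_gap: 0.0652
```

>>> {"name": "arm_command", "arguments": {
  "commands": [
    {"jaw":0.05,"x":0,"y":0.001,"z":0.002,"yaw":0},
    {"jaw":0.05,"x":0,"y":0,"z":0.001,"yaw":0},
    {"jaw":0.05,"x":0,"y":0,"z":0,"yaw":0}
  ]
}}

```text
time_s: 54.02
position: [0.5428, 0.1334, 0.0716]
tcp_rot: [-3.141, 0.055, 0.0]
contact_force: [0.9, -0.5, -1.7]
finger_gap: 0.0654
```

>>> {"name": "arm_command", "arguments": {
  "commands": [
    {"jaw":0.05,"x":0,"y":0,"z":0.001,"yaw":0},
    {"jaw":0.05,"x":0,"y":0,"z":0.001,"yaw":0},
    {"jaw":0.05,"x":0,"y":0,"z":0,"yaw":0}
  ]
}}

```text
time_s: 54.4
position: [0.5428, 0.1334, 0.0695]
tcp_rot: [-3.141, 0.055, 0.0]
contact_force: [-0.1, 0.4, -1.4]
finger_gap: 0.0653
```

>>> {"name": "arm_command", "arguments": {
  "commands": [
    {"jaw":0.05,"x":0,"y":0,"z":0.001,"yaw":0},
    {"jaw":0.05,"x":0,"y":0,"z":0.0005,"yaw":0},
    {"jaw":0.05,"x":0,"y":0,"z":0,"yaw":0}
  ]
}}

```text
time_s: 54.78
position: [0.5433, 0.1335, 0.069]
tcp_rot: [-3.141, 0.055, -0.002]
contact_force: [-1.6, 0.5, 6.1]
finger_gap: 0.0655
```

>>> {"name": "arm_command", "arguments": {
  "commands": [
    {"jaw":0.08,"x":0,"y":0,"z":0,"yaw":0},
    {"jaw":0.08,"x":0,"y":0,"z":0,"yaw":0},
    {"jaw":0.08,"x":0,"y":0,"z":-0.01,"yaw":0},
    {"jaw":0.08,"x":0,"y":0,"z":-0.03,"yaw":0},
    {"jaw":0.08,"x":0,"y":0,"z":-0.05,"yaw":0},
    {"jaw":0.06,"x":0,"y":0,"z":-0.06,"yaw":0},
    {"jaw":0.03,"x":-0.05,"y":0.04,"z":-0.03,"yaw":0},
    {"jaw":0.03,"x":-0.055,"y":0.045,"z":0,"yaw":0},
    {"jaw":0.03,"x":-0.02,"y":0.02,"z":0,"yaw":0},
    {"jaw":0.03,"x":0,"y":0,"z":0,"yaw":0},
    {"jaw":0.03,"x":0,"y":0,"z":0,"yaw":0}
  ]
}}

```text
time_s: 56.15
position: [0.4276, 0.0428, 0.2452]
tcp_rot: [-3.141, 0.055, -0.002]
contact_force: [-0.2, -0.0, -1.5]
finger_gap: 0.0304
```

Run:
```python
from h import *
plan((.4235,.0315,.118),-2)
im,C=snap("wrist","w32")
circ(im,C,(.5358,-.0766,.134)); circ(im,C,(.5396,.0284,.134)); circ(im,C,(.543,.1335,.085))
cv2.imwrite("pics/w32.png",im)
im,C=snap("side","s32"); cv2.imwrite("pics/s32c.png",cv2.resize(im[130:330,180:400],None,fx=3,fy=3,interpolation=cv2.INTER_CUBIC))
```

```text
t56.15 pos [0.4276 0.0428 0.2452] heading y_tool -92.02 tilt -1.000 gap 0.0304 F [-0.2 -0.  -1.5]
  shift now-axes mm [ -3.8  11.5 127.2]  yaw deg -90.02  shift after-turn axes mm [-11.5  -3.8 127.2]
```

View pics/w32.png

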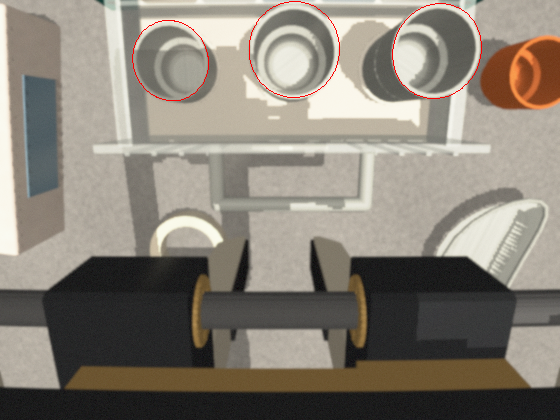

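View pics/s32c.png

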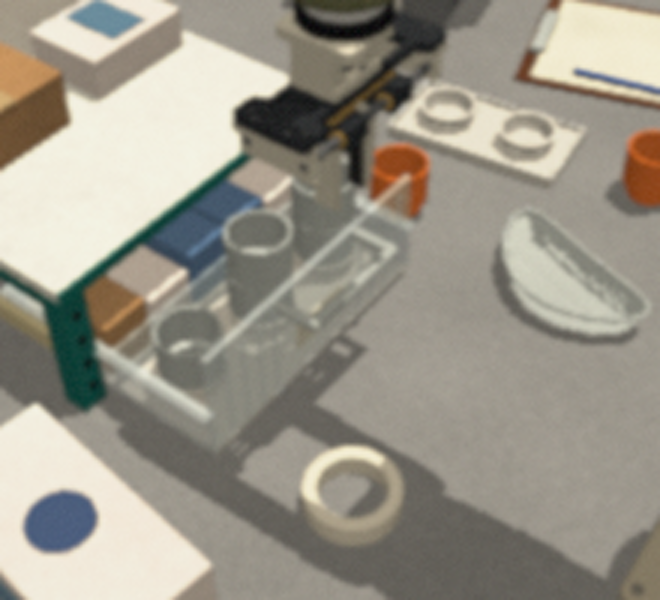

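Run:
```python
from h import *
im,C=snap("wrist","x")
print(onz(C,(292,204),.13), np.round(proj(C,[(.4235,.0315,.13)])))
```

```text
[0.42293601 0.03268856 0.13      ] [[293. 203.]]
```

>>> {"name": "arm_command", "arguments": {
  "commands": [
    {"jaw":0.03,"x":0,"y":0,"z":0,"yaw":-10},
    {"jaw":0.03,"x":0,"y":0,"z":0,"yaw":-10},
    {"jaw":0.03,"x":0,"y":0,"z":0,"yaw":-10},
    {"jaw":0.03,"x":0,"y":0,"z":0,"yaw":-10},
    {"jaw":0.03,"x":0,"y":0,"z":0,"yaw":-10},
    {"jaw":0.03,"x":0,"y":0,"z":0,"yaw":-10},
    {"jaw":0.03,"x":0,"y":0,"z":0,"yaw":-10},
    {"jaw":0.03,"x":0,"y":0,"z":0,"yaw":-10},
    {"jaw":0.03,"x":0,"y":0,"z":0,"yaw":-10},
    {"jaw":0.03,"x":0,"y":0,"z":0,"yaw":0},
    {"jaw":0.03,"x":0,"y":0,"z":0,"yaw":0}
  ]
}}

```text
time_s: 57.68
position: [0.4271, 0.0427, 0.2445]
tcp_rot: [-2.263, -2.178, 0.001]
contact_force: [0.2, -0.5, -0.1]
finger_gap: 0.0302
```

Run:
```python
from h import *
plan((.4235,.0315,.118),-2)
im,C=snap("wrist","w33"); print(np.round(proj(C,[(.4235,.0315,.13),(.4254,.0864,.13)])))
```

```text
t57.67 pos [0.4271 0.0427 0.2445] heading y_tool -2.20 tilt -1.000 gap 0.0302 F [ 0.2 -0.5 -0.1]
  shift now-axes mm [-11.4  -3.1 126.5]  yaw deg -0.20  shift after-turn axes mm [-11.3  -3.2 126.5]
[[276. 214.]
 [276. 146.]]
```

View pics/w33.png

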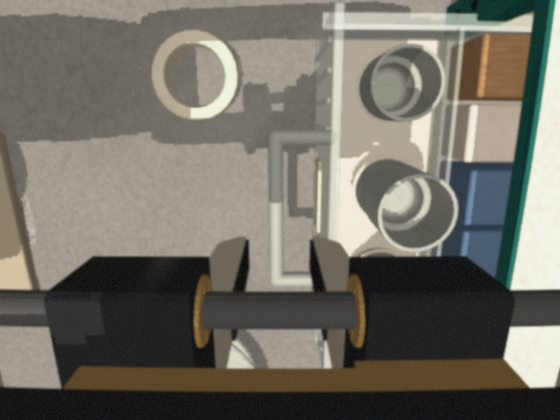

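>>> {"name": "arm_command", "arguments": {
  "commands": [
    {"jaw":0.03,"x":-0.011,"y":-0.003,"z":0.03,"yaw":0},
    {"jaw":0.03,"x":0,"y":0,"z":0.04,"yaw":0},
    {"jaw":0.03,"x":0,"y":0,"z":0.03,"yaw":0},
    {"jaw":0.03,"x":0,"y":0,"z":0.018,"yaw":0},
    {"jaw":0.03,"x":0,"y":0,"z":0.008,"yaw":0},
    {"jaw":0.03,"x":0,"y":0,"z":0,"yaw":0}
  ]
}}

```text
time_s: 58.48
position: [0.4238, 0.0316, 0.119]
tcp_rot: [2.26, 2.182, 0.0]
contact_force: [-0.2, 0.4, -0.6]
finger_gap: 0.0301
```

Run:
```python
from h import *
plan((.4235,.0315,.118),-2)
im,C=snap("wrist","w34")
```

```text
t58.48 pos [0.4238 0.0316 0.119 ] heading y_tool -2.03 tilt -1.000 gap 0.0301 F [-0.2  0.4 -0.6]
  shift now-axes mm [-0.1 -0.3  1. ]  yaw deg -0.03  shift after-turn axes mm [-0.1 -0.3  1. ]
```

View pics/w34.png

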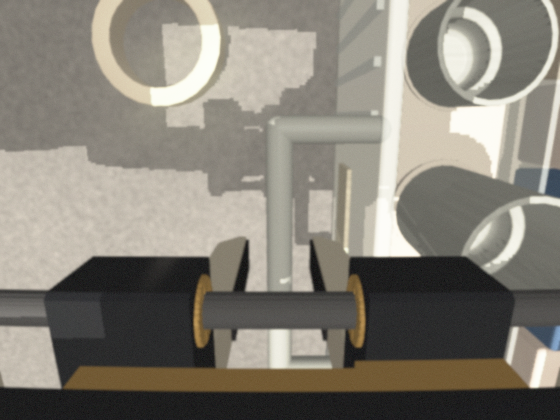

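Bar centred between the fingers (col 280). Grip.

>>> {"name": "arm_command", "arguments": {
  "commands": [
    {"jaw":0.0,"x":0,"y":0,"z":0,"yaw":0},
    {"jaw":0.0,"x":0,"y":0,"z":0,"yaw":0},
    {"jaw":0.0,"x":0,"y":0,"z":0,"yaw":0}
  ]
}}

```text
time_s: 58.9
position: [0.4241, 0.0316, 0.1194]
tcp_rot: [2.259, 2.182, 0.001]
contact_force: [-0.5, -0.5, 4.3]
finger_gap: 0.0109
```

>>> {"name": "arm_command", "arguments": {
  "commands": [
    {"jaw":0.0,"x":0,"y":0.002,"z":0,"yaw":0},
    {"jaw":0.0,"x":0,"y":0.003,"z":0,"yaw":0},
    {"jaw":0.0,"x":0,"y":0.004,"z":0,"yaw":0},
    {"jaw":0.0,"x":0,"y":0.005,"z":0,"yaw":0},
    {"jaw":0.0,"x":0,"y":0.006,"z":0,"yaw":0},
    {"jaw":0.0,"x":0,"y":0.007,"z":0,"yaw":0},
    {"jaw":0.0,"x":0,"y":0.007,"z":0,"yaw":0},
    {"jaw":0.0,"x":0,"y":0.007,"z":0,"yaw":0},
    {"jaw":0.0,"x":0,"y":0.007,"z":0,"yaw":0},
    {"jaw":0.0,"x":0,"y":0.007,"z":0,"yaw":0}
  ]
}}

```text
time_s: 60.15
position: [0.4792, 0.0297, 0.1194]
tcp_rot: [2.26, 2.182, 0.001]
contact_force: [-2.1, 0.4, 6.6]
finger_gap: 0.0113
```

>>> {"name": "arm_command", "arguments": {
  "commands": [
    {"jaw":0.0,"x":0,"y":0.007,"z":0,"yaw":0},
    {"jaw":0.0,"x":0,"y":0.007,"z":0,"yaw":0},
    {"jaw":0.0,"x":0,"y":0.007,"z":0,"yaw":0},
    {"jaw":0.0,"x":0,"y":0.007,"z":0,"yaw":0},
    {"jaw":0.0,"x":0,"y":0.007,"z":0,"yaw":0},
    {"jaw":0.0,"x":0,"y":0.007,"z":0,"yaw":0},
    {"jaw":0.0,"x":0,"y":0.007,"z":0,"yaw":0},
    {"jaw":0.0,"x":0,"y":0.007,"z":0,"yaw":0},
    {"jaw":0.0,"x":0,"y":0.006,"z":0,"yaw":0},
    {"jaw":0.0,"x":0,"y":0.005,"z":0,"yaw":0},
    {"jaw":0.0,"x":0,"y":0.004,"z":0,"yaw":0}
  ]
}}

```text
time_s: 61.52
position: [0.5502, 0.0272, 0.1194]
tcp_rot: [2.26, 2.182, 0.001]
contact_force: [-2.1, 1.1, 5.5]
finger_gap: 0.011
```

>>> {"name": "arm_command", "arguments": {
  "commands": [
    {"jaw":0.0,"x":0,"y":0.003,"z":0,"yaw":0},
    {"jaw":0.0,"x":0,"y":0.003,"z":0,"yaw":0},
    {"jaw":0.0,"x":0,"y":0.002,"z":0,"yaw":0},
    {"jaw":0.0,"x":0,"y":0,"z":0,"yaw":0}
  ]
}}

```text
time_s: 62.02
position: [0.5583, 0.0269, 0.1193]
tcp_rot: [2.259, 2.182, 0.002]
contact_force: [0.6, 0.1, 4.7]
finger_gap: 0.0106
```

>>> {"name": "arm_command", "arguments": {
  "commands": [
    {"jaw":0.0,"x":0,"y":0.002,"z":0,"yaw":0},
    {"jaw":0.0,"x":0,"y":0.0015,"z":0,"yaw":0},
    {"jaw":0.0,"x":0,"y":0.001,"z":0,"yaw":0},
    {"jaw":0.0,"x":0,"y":0.001,"z":0,"yaw":0},
    {"jaw":0.0,"x":0,"y":0,"z":0,"yaw":0}
  ]
}}

```text
time_s: 62.65
position: [0.5628, 0.0268, 0.1194]
tcp_rot: [-2.26, -2.182, 0.001]
contact_force: [-4.4, 0.3, 9.8]
finger_gap: 0.0109
```

>>> {"name": "arm_command", "arguments": {
  "commands": [
    {"jaw":0.0,"x":0,"y":0.001,"z":0,"yaw":0},
    {"jaw":0.0,"x":0,"y":0.001,"z":0,"yaw":0},
    {"jaw":0.0,"x":0,"y":0,"z":0,"yaw":0}
  ]
}}

```text
time_s: 63.02
position: [0.5628, 0.0268, 0.1193]
tcp_rot: [-2.257, -2.18, 0.005]
contact_force: [-15.9, 0.7, 17.8]
finger_gap: 0.0109
```

>>> {"name": "arm_command", "arguments": {
  "commands": [
    {"jaw":0.0,"x":0,"y":-0.001,"z":0,"yaw":0},
    {"jaw":0.03,"x":0,"y":0,"z":0,"yaw":0},
    {"jaw":0.03,"x":0,"y":0,"z":0,"yaw":0},
    {"jaw":0.03,"x":0,"y":0,"z":-0.01,"yaw":0},
    {"jaw":0.03,"x":0,"y":0,"z":-0.03,"yaw":0},
    {"jaw":0.03,"x":0,"y":0,"z":-0.05,"yaw":0},
    {"jaw":0.03,"x":0,"y":-0.05,"z":-0.04,"yaw":0},
    {"jaw":0.03,"x":0,"y":-0.06,"z":0,"yaw":0},
    {"jaw":0.03,"x":0,"y":-0.03,"z":0,"yaw":0},
    {"jaw":0.03,"x":0,"y":0,"z":0,"yaw":0}
  ]
}}

```text
time_s: 64.28
position: [0.4244, 0.0316, 0.2488]
tcp_rot: [2.259, 2.181, 0.002]
contact_force: [0.3, -0.4, 0.1]
finger_gap: 0.0302
```

Run:
```python
from h import *
plan((.42,.03,.25),-2)
im,C=snap("wrist","w35"); print(np.round(proj(C,[(.5628,.0268,.13)])))
im,C=snap("side","s35"); cv2.imwrite("pics/s35c.png",cv2.resize(im[130:330,130:350],None,fx=3,fy=3,interpolation=cv2.INTER_CUBIC))
```

```text
t64.28 pos [0.4244 0.0316 0.2488] heading y_tool -2.00 tilt -1.000 gap 0.0302 F [ 0.3 -0.4  0.1]
  shift now-axes mm [-1.8 -4.3 -1.2]  yaw deg 0.00  shift after-turn axes mm [-1.8 -4.3 -1.2]
[[445. 199.]]
```

View pics/w35.png

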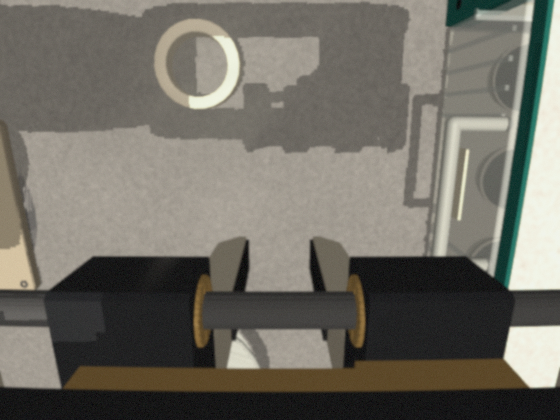

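View pics/s35c.png

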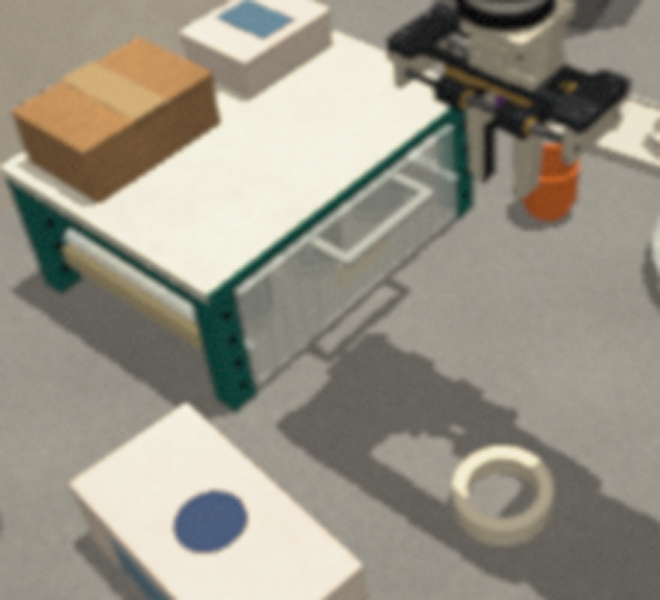

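Run:
```python
from h import *
im,C=snap("wrist","w36"); cv2.imwrite("pics/w36c.png",cv2.resize(im[0:290,420:560],None,fx=2,fy=2,interpolation=cv2.INTER_CUBIC))
for c in((.676,-.0815,.134),(.679,.0235,.134),(.683,.128,.085),(.683,.128,.036)): print(circ(im,C,c))
cv2.imwrite("pics/w36o.png",cv2.resize(im[0:290,420:560],None,fx=2,fy=2,interpolation=cv2.INTER_CUBIC))
```

```text
[523.4 593.6 278.6 343.2]
[544.7 620.2 160.1 236.9]
[525.9 596.   34.9 111.4]
[494.3 556.2  44.8 111.5]
```

View pics/w36o.png

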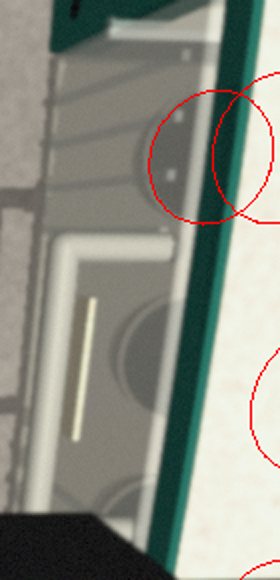

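Run:
```python
from h import *
print(close_job()); print(observe()["time_s"])
```

```text
the job is handed in; nothing more can be done
None
the job is handed in; nothing more can be done
```

I finished the job and handed it in after about 64 s. The basket was pulled fully out, the five steel pots on the board were put away, and the basket was pushed back home.

- **Pots:** Five were present: three in the far pile, two in the near pile, none in the basket at the start. The right (−y) and middle dishes now hold two nested pots each, and the left (+y) dish holds one.
- **Seating:** Each pot met resistance within about 1 mm of its expected height. In the wrist camera pictures taken before the push, all five stood upright and centred in their dishes.
- **Board:** It was knocked about 3 cm aside before the last pick, so I measured that pot's position again before picking it up. No grip slackening showed up. The board is empty, and I left the orange and purple look-alikes alone.
- **Basket:** Pulled out, it stopped after 140 mm. Pushed in, the handle came back to its starting place (x = 0.5628) and stopped there, with the force rising to 16 N before I let go.

With the basket home, the shelf hides most of the pots. The final wrist picture shows only parts of two or three of them through the front panel, so I confirmed seating before the push but could not check it fully afterwards. The push was slow and smooth throughout.

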